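# Roll a copper tube to the soldering fence under a flatter and chock it

### The job

Get the lying copper tube ready for soldering: take the black graphite flatter by its wooden grip, lay its flat sole lightly on top of the tube and roll the tube under it up onto the dark steel plate and on until it lies fully home along the fence; never dent it, lift it, bang it or let it run away. Then lay the flatter flat on the plate behind the tube, lengthwise along it and centred on it, slide it gently up snug so that the tube cannot roll back, and let go. Leave the other things where they are.

Things in the scene. Friction and masses are not known exactly. Their poses are not given: they have to be found in the camera images.
- fence: Rusty steel angle, fixed on the dark steel plate, as a fence. Origin: on the heat board's top, 150 mm before the fence's face, midway along it; z up, x along the fence, y towards it: the tube rolls towards +y.
- fence_mid (a point): Middle of the fence's flat face, 30 mm above the heat board. The face is the plane y = 150 mm of the fence's frame and looks to -y; it is 260 mm long along x and its top is 45 mm above the heat board. Axes as the fence's.
- edge_line (a point): Point of the heat board under the middle of the front edge of the dark steel plate, 122 mm before the fence's face. The plate, fixed, 300 mm along x, runs from there to under the fence. It is shimmed: its top is a step of 3 to 5 mm above the heat board, different each time and not measured. A tube left half-way up the step rolls back down. Axes as the fence's.
- tube: Copper tube, loose, lying on the pale heat board (10 mm thick): 60 mm outside diameter, 150 mm long, 0.25 to 0.42 kg. Origin: its centre; x is its axis, y and z turn as it rolls. Stays where left on the level. Thin wall: more than 25 N dents it, 6 to 10 N is right. Under a moving flat sole it goes half as far as the sole. Home: both ends' centres 30 mm from the fence's face.
- tube_near_end (a point): Centre of the tube's end at its x = -75 mm (the end nearer the robot).
- tube_far_end (a point): Centre of the tube's end at its x = +75 mm.
- flatter_grip (a point): Centre of the flatter's wooden grip block: 50 (x) x 30 (y) x 40 mm high, standing on the middle of the black graphite sole, 160 (x) x 64 (y) x 12 mm; z up. This point is 32 mm above the sole's underside; 0.28 kg. Starts lying on the heat board. Gripped across its 50 mm length it resists tilting best. Snug behind the home tube, the point is 86 mm from the fence's face.
- flatter: The same flatter; this origin is the centre of the sole's underside, axes as at the grip.
- flux_dish: Small white bowl, 56 mm across, 26 mm high, on the heat board. Bystander. Origin: centre of underside.
- wire_spool: Dark steel spool 48 mm across, 36 mm high, standing. Bystander. Origin: centre of underside.
- brass_cup: Small brass cup 52 mm across, 46 mm high, standing on the heat board. Bystander. Origin: centre of underside.
- hammer: Hammer lying on the bench to the robot's right. Bystander.
- scraper: Screwdriver-like scraper lying on the bench to the right of the heat board. Bystander.
- brick_off: Firebrick piece 114 x 70 x 32 mm lying to the right of the heat board. Bystander. Origin: centre of underside.
Not all that is in view belongs to the job. What is shaped like the flatter but pink or red is not meant.

How it is judged (in metres and radians):
On the way, in this order (a step that is already met when the one before it is completed fails the run):
1. the tube is up on the plate, on its way to the fence, under the flatter lying on its top (contact force between flatter and tube above 2 N and z of flatter_grip in the frame of fence above 0.08 m and angle between flatter_grip's own z axis and vertical below 0.15 rad and z of tube in the frame of fence above 0.031 m and y of tube in the frame of fence between 0.035 and 0.11 m), for 0.1 s.
2. the tube lies home along the fence, still under the flatter on its top (contact force between flatter and tube above 2 N and z of flatter_grip in the frame of fence above 0.08 m and angle between flatter_grip's own z axis and vertical below 0.15 rad and y of each of tube_near_end, tube_far_end in the frame of fence above 0.1175 m and z of tube in the frame of fence below 0.038 m and x of tube in the frame of fence between -0.055 and 0.055 m and linear speed of tube below 0.01 m/s), for 0.1 s.
At the end, for the whole second after the job is handed in: The tube lies on the plate with both ends within 2.5 mm of touching the fence, within 55 mm of its middle; the flatter lies flat on the plate behind it, lengthwise within 0.08 rad, its middle within 40 mm of the tube's, no more than 4 mm short of touching it; all released and at rest (y of each of tube_near_end, tube_far_end in the frame of fence above 0.1175 m and z of tube in the frame of fence below 0.038 m and x of tube in the frame of fence between -0.055 and 0.055 m and y of flatter_grip in the frame of fence above 0.06 m and x of flatter_grip in the frame of tube between -0.04 and 0.04 m and angle between the x axis of flatter_grip and the x axis of fence, either way round below 0.08 rad and angle between flatter_grip's own z axis and vertical below 0.05 rad and z of flatter_grip in the frame of fence between 0.034 and 0.0395 m and linear speed of each of tube, flatter below 0.01 m/s).
It fails at once if the tube is pressed with more than 25 N by the flatter or the robot (dented) (contact force between any of flatter, the fingers, the arm and tube above 25 N).
It fails at once if the tube is driven against the fence with more than 30 N (banged) (contact force between tube and fence above 30 N).
It fails at once if the tube runs away (faster than 0.2 m/s) (linear speed of tube above 0.2 m/s).
It fails at once if the tube is lifted more than 10 mm (z of tube in the frame of fence above 0.045 m).
It fails at once if a bystander is moved by more than 20 mm (distance of any of flux_dish, wire_spool, brass_cup, hammer, scraper, brick_off from where it was at the start of the episode above 0.02 m).
It also fails if it takes over 72 s, if anything falls off the work surface, if the arm or the gripper's body presses on something with over 40 N, if the wrist force passes 120 N, or if a joint passes its speed limit or range.

### The arm

A 6-joint arm with a two-finger parallel gripper is mounted at the origin on the work surface. World frame = base frame: x ahead of the robot, y to its left, z up, the work surface at z = 0. Lengths are in m, angles in degrees, forces in N, time in s.
With the tool pointing down it reaches from about 0.4 to 0.825 m from the base axis. Payload 7 kg.
Tool frame: the origin (TCP) lies at the very end of the fingers, on their centre line; the grasp point (between the pads) lies 19 mm behind it; z points along the fingers, y is the direction in which the jaws open and shut (so a half turn about z gives the same grasp; the last joint's range is limited). The gripper opens to 88 mm and grips with 3 to 60 N. Pads are 19 mm wide; open, the fingers measure 130 mm over their backs; the gripper's body (78 mm by 193 mm) begins 47 mm behind the grasp point.
Start: joints at [88.413, 20.546, 0.682, 0, -70.136, -16.507], TCP at [0.21, 0.642, 0.227] pointing down, gripper open.
Joint ranges: [-176.03, 176.03], [-82.01, 121.73], [-58.28, 71.71], [-173.87, 95.51], [-174.79, -0.11], [-173.66, 173.66]. Speed limits (degrees/s): [136.94, 136.94, 172.46, 180, 180, 180].

### API

Orientations are given as [roll, pitch, yaw] about the fixed x, y, z axes, in that order (R = Rz(yaw) Ry(pitch) Rx(roll)).
In Python, from plant import ctrl gives the robot as it stands.
- The arm moves only by the tool move_arm, never from a script. Its argument "increments" is a list of rows, each a list of 2 entries, a list of its own where there are three numbers: the shift along the world's x, y, z in mm, then the turn about the world's z in rad. A call has exactly 8 rows; each row shifts and turns the pose as measured when the row begins; what a row does not reach is not made up. A row lasts 1/10 s, in which the tool goes at most 50 mm and 8.59 degrees, less where a joint would pass 70% of its speed; a pose out of reach is approached as far as the arm can. A call with a gripper value outside its range is refused whole. "jaw" is the gripper command: -1 is shut, 1 is fully open, values between are in proportion, set as the call begins (left out, the last holds). The fingers move at their own pace and stop on an object; the grip force is fixed at half the most. Time passes only in rows, so rows that do not move let the fingers close, or fill a call up. It gives the time, the measured TCP pose, the force and the opening at its end, in the units of the state.
- ctrl.get_obs(): the state, without advancing time (a new reading comes with each control period).
- ctrl.snapshot(name): name is "scene" or "top"; returns a dict with "color" (384x512x3 uint8, red, green, blue), "fx", "fy", "cx", "cy" (pixels), "R" (3x3) and "t" (3): a world point X has camera coordinates R X + t. Camera axes: x right, y down, z forward; pixel columns grow to the right and rows downward; lengths in m; the calibration is good to about 2 mm. A picture is of the moment at which its call begins. There is no depth.
- ctrl.close_job(): hands the job in, once; it reports no verdict.
The state is a dict: "clock": time; "joint_pos": joint angles; "qvel": joint speeds; "tau": joint torques, N m; "tool_pos": TCP position; "orientation": TCP orientation; "force": force on the tool from outside, world axes, zero at the start; "moment": the same for the moment, N m; "opening": finger opening in m.
Only numpy, scipy, OpenCV 4.12 (cv2) and the standard library are available. Lean on these libraries where they do the work, as an engineer would, in place of code of your own. Each camera call takes 0.05 s, during which the arm holds its last target.

## Working session

There is one attempt and no reset: what is moved stays moved. The work goes in short steps, Python scripts to look and compute and a tool call to move; the robot and the scene stay as the last step left them, time stands still between calls to the robot, and variables do not carry over. Pictures are saved under pics/ and viewed, and the job is handed in when it is done.

Besides the shell and the picture viewer there is one more tool, called after "Call:" by a JSON object that holds its "name" and its "arguments", one argument or row to a line. move_arm: Moves the arm, as the interface text tells. Its arguments: {"type":"object","properties":{"increments":{"type":"array","items":{"type":"array"}},"jaw":{"type":"number"}},"required":["increments"]}

```bash
mkdir -p pics && ls && python3 - <<'E'
from plant import ctrl
import cv2
o=ctrl.get_obs()
print(o)
for n in("scene","top"):
    s=ctrl.snapshot(n)
    cv2.imwrite(f"pics/{n}0.png",cv2.cvtColor(s["color"],cv2.COLOR_RGB2BGR))
    print(n,s["fx"],s["fy"],s["cx"],s["cy"],s["R"],s["t"])
E
```

```text
pics
{'clock': 0.0, 'joint_pos': array([ 8.84145997e+01,  2.05944809e+01,  6.31751461e-01, -1.92578544e-02,
       -7.01361142e+01, -1.65066145e+01]), 'qvel': array([-0.08925062, -0.1438487 ,  0.02571184, -0.02763779, -0.05801499,
       -0.12471099]), 'tau': array([-3.40914403e-04, -5.82726824e+01,  2.93048269e+01,  6.99672773e+00,
        6.92003465e-03, -1.63108357e-04]), 'tool_pos': array([0.20949887, 0.6411333 , 0.22557567]), 'orientation': array([ 1.79900086e+02, -1.07295475e-02, -1.80985647e+01]), 'force': array([-0.8084048 , -0.47099378,  0.1157727 ]), 'moment': array([-0.01832147,  0.00466714,  0.00537626]), 'opening': 0.08770519420805188}
scene 374.8777135503601 374.8777135503601 260.6995887789774 188.24535937227952 [[ 0.86054362  0.50910339  0.01668555]
 [ 0.36493955 -0.59334722 -0.71746652]
 [-0.35536431  0.62350045 -0.69639313]] [-0.3776508  -0.19432422  1.35105966]
top 483.58689276117497 483.58689276117497 250.37003050568921 188.56802084602222 [[ 0.02745101 -0.99961029 -0.00507055]
 [-0.98782332 -0.02634954 -0.15333227]
 [ 0.15313891  0.00921794 -0.98816168]] [-0.0957422   0.49737946  1.42230125]
```

View pics/scene0.png

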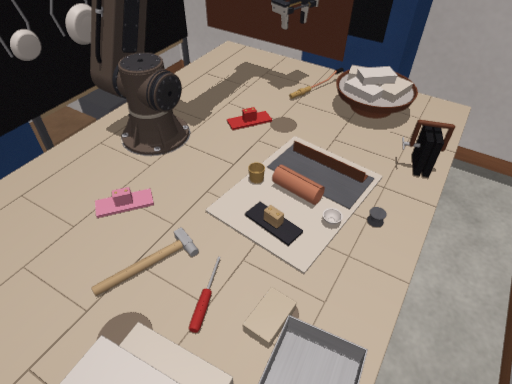

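View pics/top0.png

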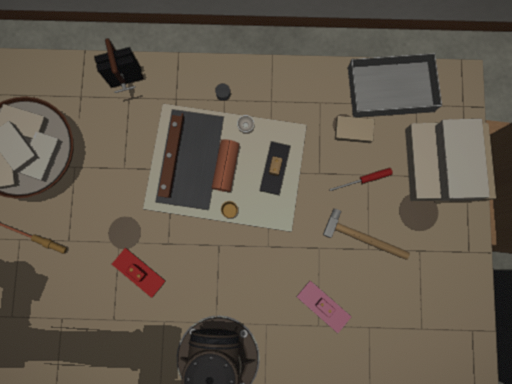

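```bash
cat > h.py <<'E'
import numpy as np, cv2
from plant import ctrl
def ray(s,uv,z):
    R=np.array(s["R"]);t=np.array(s["t"]);uv=np.atleast_2d(uv).astype(float)
    d=np.c_[(uv[:,0]-s["cx"])/s["fx"],(uv[:,1]-s["cy"])/s["fy"],np.ones(len(uv))]@R
    c=-R.T@t
    return c+d*((z-c[2])/d[:,2])[:,None]
def proj(s,X):
    p=np.atleast_2d(X)@np.array(s["R"]).T+np.array(s["t"])
    return np.c_[p[:,0]/p[:,2]*s["fx"]+s["cx"],p[:,1]/p[:,2]*s["fy"]+s["cy"]]
E
python3 - <<'E'
from h import *
import pickle
S={n:ctrl.snapshot(n) for n in("scene","top")}
pickle.dump(S,open("s0.pkl","wb"))
im=cv2.cvtColor(S["top"]["color"],cv2.COLOR_RGB2BGR)[95:240,135:315]
cv2.imwrite("pics/topc.png",cv2.resize(im,None,fx=4,fy=4,interpolation=cv2.INTER_CUBIC))
im=cv2.cvtColor(S["scene"]["color"],cv2.COLOR_RGB2BGR)[130:265,200:395]
cv2.imwrite("pics/scenec.png",cv2.resize(im,None,fx=4,fy=4,interpolation=cv2.INTER_CUBIC))
E
```

```text
(no output)
```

View pics/topc.png

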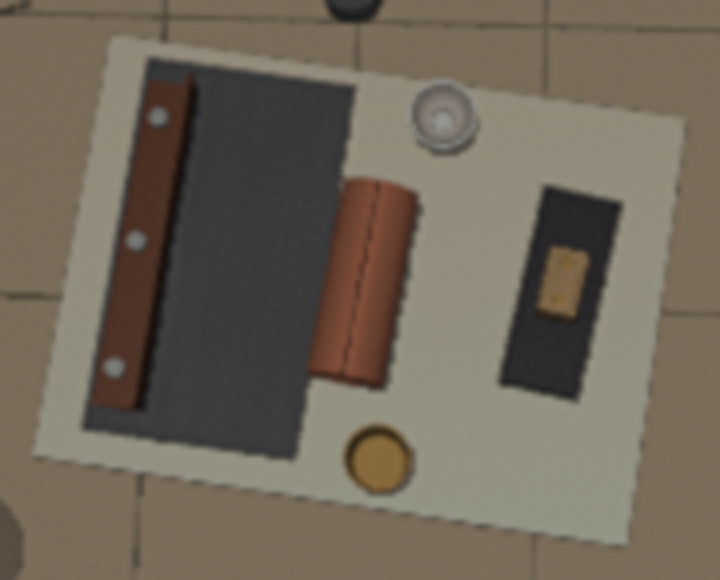

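View pics/scenec.png

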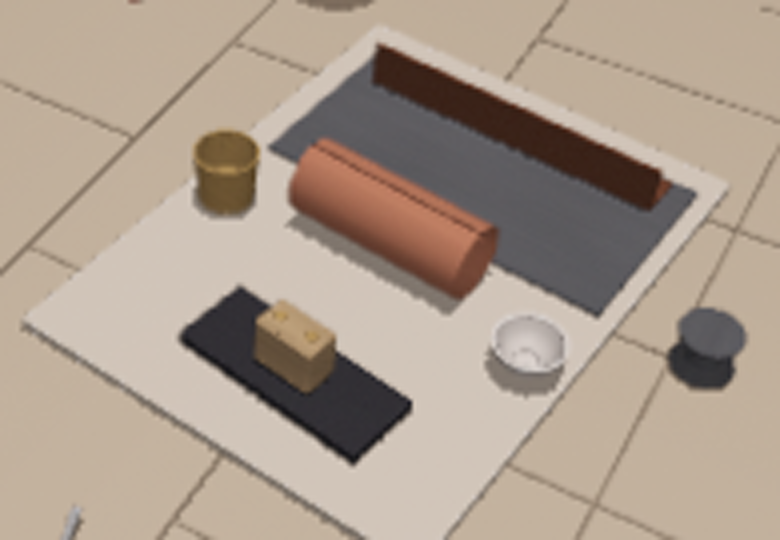

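```bash
cat >> h.py <<'E'
def comp(mask,seed):
    n,l,st,c=cv2.connectedComponentsWithStats(mask.astype(np.uint8),connectivity=4)
    ids=[i for i in range(1,n) if st[i,4]>15]
    i=min(ids,key=lambda i:np.hypot(*(c[i]-seed)))
    m=(l==i).astype(np.uint8)
    cn=max(cv2.findContours(m,cv2.RETR_EXTERNAL,cv2.CHAIN_APPROX_NONE)[0],key=cv2.contourArea)
    return m,cn,c[i],st[i]
E
python3 - <<'E'
from h import *
import pickle
S=pickle.load(open("s0.pkl","rb"))
s=S["top"]; c=s["color"]; hsv=cv2.cvtColor(c,cv2.COLOR_RGB2HSV)
for p in [(230,165),(221,170),(275,150),(268,184),(276,166),(200,150),(172,150),(177,140),(290,150)]: print(p,c[p[1],p[0]],hsv[p[1],p[0]])
s=S["scene"]; c=s["color"]; hsv=cv2.cvtColor(c,cv2.COLOR_RGB2HSV)
print()
for p in [(295,183),(305,190),(255,217),(295,228),(268,215),(274,210),(330,190),(330,165)]: print(p,c[p[1],p[0]],hsv[p[1],p[0]])
s=S["top"]
def w(u,v,z): return ray(s,[u/4+135-0.375,v/4+95-0.375],z)[0]
for n,u,v,z in [("pf1",355,85,.014),("pf2",296,460,.014),("pb1",148,58,.014),("pb2",84,430,.014),("fence top f1",196,75,.055),("ft f2",143,410,.055),("b",110,36,.01),("b",685,118,.01),("b",628,545,.01),("b",33,458,.01)]: print(n,w(u,v,z).round(4))
E
```

```text
(230, 165) [107  66  49] [  9 138 107]
(221, 170) [122  73  55] [  8 140 122]
(275, 150) [39 40 40] [90  6 40]
(268, 184) [43 42 44] [135  12  44]
(276, 166) [128 103  74] [ 16 108 128]
(200, 150) [58 58 58] [ 0  0 58]
(172, 150) [76 51 38] [ 10 127  76]
(177, 140) [69 45 33] [ 10 133  69]
(290, 150) [137 132 118] [ 22  35 137]

(295, 183) [170 111  86] [  9 126 170]
(305, 190) [164 104  80] [  9 131 164]
(255, 217) [50 48 52] [135  20  52]
(295, 228) [50 47 52] [138  25  52]
(268, 215) [97 79 58] [ 16 103  97]
(274, 210) [184 154 117] [ 17  93 184]
(330, 190) [94 91 95] [143  11  95]
(330, 165) [58 34 24] [  9 149  58]
pf1 [0.7325 0.0092 0.014 ]
pf2 [0.4351 0.0435 0.014 ]
pb1 [0.7503 0.1732 0.014 ]
pb2 [0.4538 0.2067 0.014 ]
fence top f1 [0.7245 0.1282 0.055 ]
ft f2 [0.465  0.1551 0.055 ]
b [0.7689 0.205  0.01  ]
b [ 0.7136 -0.2507  0.01  ]
b [ 0.3775 -0.2108  0.01  ]
b [0.4317 0.2453 0.01  ]
```

```bash
python3 - <<'E'
from h import *
import pickle
S=pickle.load(open("s0.pkl","rb"))
for n in S: print(n,(-S[n]["R"].T@S[n]["t"]).round(3))
im=cv2.cvtColor(S["top"]["color"],cv2.COLOR_RGB2BGR)
a=cv2.resize(im[105:160,150:235],None,fx=9,fy=9,interpolation=cv2.INTER_NEAREST)
cv2.imwrite("pics/z1.png",cv2.convertScaleAbs(a,alpha=2))
im=cv2.cvtColor(S["scene"]["color"],cv2.COLOR_RGB2BGR)
a=cv2.resize(im[135:210,280:380],None,fx=8,fy=8,interpolation=cv2.INTER_NEAREST)
cv2.imwrite("pics/z2.png",cv2.convertScaleAbs(a,alpha=1.5))
# masks
for n,seedt,seedf,seedg in [("top",(226,166),(275,168),(276,166)),("scene",(298,185),(273,223),(274,216))]:
    s=S[n]; c=s["color"].astype(int); hsv=cv2.cvtColor(s["color"],cv2.COLOR_RGB2HSV).astype(int)
    V=hsv[...,2]; 
    tm=(hsv[...,0]<13)&(hsv[...,1]>95)&(V>(85 if n=="top" else 95))
    fm=(V<(50 if n=="top" else 72))&(hsv[...,1]<70)
    gm=(hsv[...,0]>=13)&(hsv[...,0]<22)&(hsv[...,1]>(75 if n=="top" else 70))
    for k,m,sd,z in [("tube",tm,seedt,.04),("sole",fm,seedf,.022),("grip",gm,seedg,.062)]:
        m,cn,ce,st=comp(m,sd)
        r=cv2.minAreaRect(cn); print(n,k,ce.round(2),st,r)
        b=cv2.boxPoints(r); print("   centre",ray(s,ce,z)[0].round(4),"rect c",ray(s,r[0],z)[0].round(4)); print(ray(s,b,z)[:,:2].round(4).tolist())
E
```

```text
scene [ 0.876 -0.765  0.808]
top [ 0.276 -0.096  1.481]
top tube [224.96 164.19] [213 140  25  50 801] ((224.98690795898438, 164.0689239501953), (16.465866088867188, 49.53792953491211), 10.784297943115234)
   centre [ 0.5724 -0.003   0.04  ] rect c [ 0.5728 -0.003   0.04  ]
[[0.5016, 0.0329], [0.6534, 0.0104], [0.645, -0.0395], [0.4935, -0.0163]]
top sole [274.47 168.69] [261 142  29  52 707] ((274.6881408691406, 167.85110473632812), (18.81324577331543, 49.319183349609375), 12.994616508483887)
   centre [ 0.566  -0.1544  0.022 ] rect c [ 0.5687 -0.155   0.022 ]
[[0.4994, -0.1115], [0.6509, -0.1422], [0.639, -0.1992], [0.4878, -0.1677]]
top grip [275.2 165.4] [269 156  13  19 192] ((275.30767822265625, 165.4615478515625), (10.982503890991211, 18.04268455505371), 11.309932708740234)
   centre [ 0.5682 -0.1548  0.062 ] rect c [ 0.568  -0.1551  0.062 ]
[[0.5438, -0.1342], [0.5981, -0.1437], [0.5923, -0.1761], [0.5381, -0.1665]]
scene tube [297.85 183.86] [273 165  51  39 992] ((297.47174072265625, 183.6509552001953), (53.517845153808594, 19.71710205078125), 29.05460548400879)
   centre [ 0.5691 -0.0038  0.04  ] rect c [ 0.5678 -0.0036  0.04  ]
[[0.4865, -0.031], [0.4726, 0.0549], [0.6473, 0.0233], [0.6523, -0.0555]]
scene sole [274.35 225.  ] [245 202  58  44 802] ((273.3076477050781, 223.0384521484375), (57.13412094116211, 20.246559143066406), 33.690067291259766)
   centre [ 0.5804 -0.1666  0.022 ] rect c [ 0.5745 -0.162   0.022 ]
[[0.491, -0.1811], [0.4837, -0.1084], [0.6552, -0.1435], [0.655, -0.2094]]
scene grip [273.29 216.29] [264 205  20  23 320] ((272.9324035644531, 216.09458923339844), (22.78453826904297, 16.04217529296875), 35.53767776489258)
   centre [ 0.5784 -0.1722  0.062 ] rect c [ 0.5772 -0.1721  0.062 ]
[[0.5455, -0.1911], [0.5428, -0.1367], [0.609, -0.1531], [0.6094, -0.2052]]
```

View pics/z1.png

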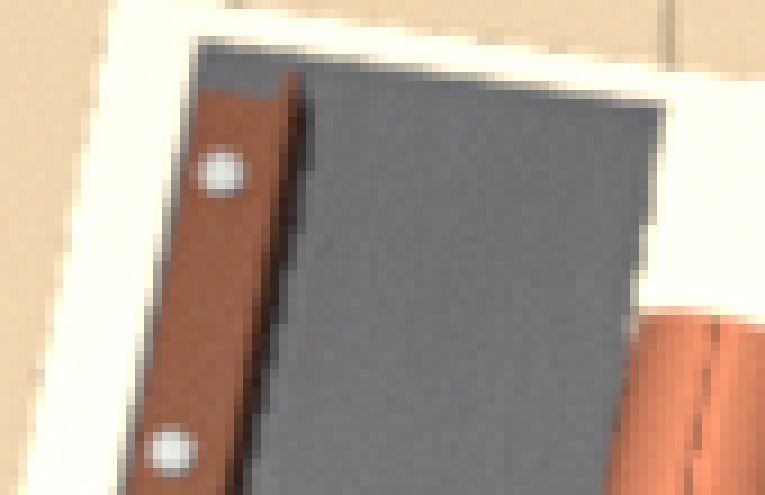

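View pics/z2.png

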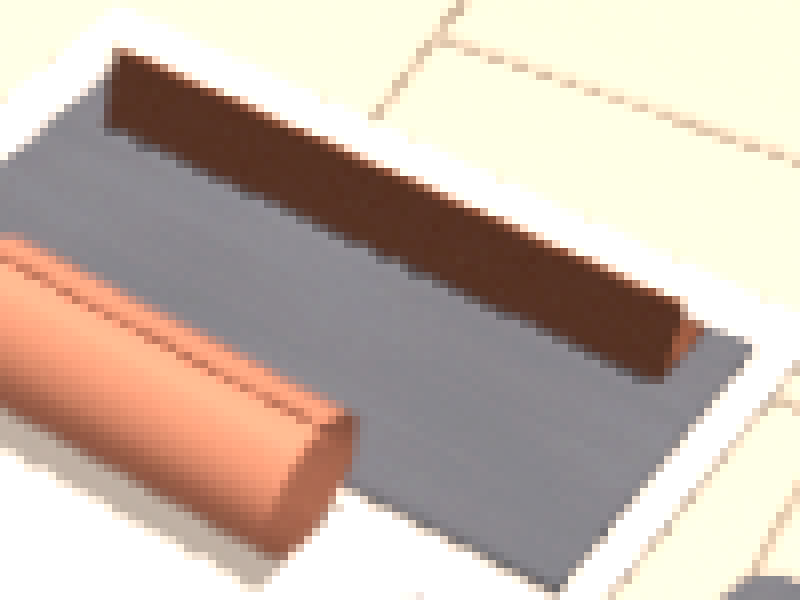

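```bash
python3 - <<'E'
from h import *
import pickle
S=pickle.load(open("s0.pkl","rb"))
s=S["scene"]
print("scene plate/fence",ray(s,[[292.9,150.8],[362.3,182.3],[348.9,208.6],[373.3,178]],.014)[:,:2].round(4).tolist())
print("fence top front", ray(s,[[280+118/8-.44,135+50/8-.44],[280+682/8-.44,135+300/8-.44]],.055)[:,:2].round(4).tolist())
def lin(P):
    vx,vy,x,y=cv2.fitLine(P[:,:2].astype(np.float32),cv2.DIST_L2,0,.01,.01).ravel()
    return np.degrees(np.arctan2(vy,vx)*1 if vx>0 else np.arctan2(-vy,-vx)),x,y
for n,sd in [("top",[(226,166),(275,168),(276,166)]),("scene",[(298,185),(273,223),(274,216)])]:
    s=S[n];c=s["color"];hsv=cv2.cvtColor(c,cv2.COLOR_RGB2HSV).astype(int);V=hsv[...,2]
    top=n=="top"
    tm=(hsv[...,0]<14)&(hsv[...,1]>85)&(V>(80 if top else 70))
    fm=(V<(50 if top else 72))&(hsv[...,1]<70)
    gm=(hsv[...,0]>=13)&(hsv[...,0]<22)&(hsv[...,1]>(75 if top else 70))
    for k,m,z in [("tube",tm,.04),("sole",fm,.022),("grip",gm,.062)]:
        m,cn,ce,st=comp(m,sd[["tube","sole","grip"].index(k)])
        ys,xs=np.nonzero(m); P=ray(s,np.c_[xs,ys],z)
        print(n,k,st,lin(P))
    # plate front edge: dark->pale transition along rows (subpixel)
s=S["top"];g=cv2.cvtColor(s["color"],cv2.COLOR_RGB2GRAY).astype(float)
def edge(r,a,b,th):
    row=g[r,a:b]; i=np.nonzero((row[:-1]<th)&(row[1:]>=th))[0]
    return a+i[0]+(th-row[i[0]])/(row[i[0]+1]-row[i[0]]) if len(i) else None
pts=[(edge(r,200,240,95),r) for r in list(range(119,138))+list(range(192,207))]
pts=[p for p in pts if p[0]]
P=ray(s,pts,.014);print("plate front",lin(P));l=lin(P)
print(P[::4,:2].round(4).tolist())
# board right edge and left
E

```

```text
scene plate/fence [[0.4712, 0.1598], [0.7268, 0.1338], [0.7316, 0.0062], [0.7498, 0.1711]]
fence top front [[0.4718, 0.1619], [0.7255, 0.1351]]
top tube [212 140  27  50 847] (np.float32(-8.983511), np.float32(0.5721836), np.float32(-0.002860294))
top sole [261 142  29  52 707] (np.float32(-11.649527), np.float32(0.56628996), np.float32(-0.15444961))
top grip [269 156  13  19 192] (np.float32(-10.991239), np.float32(0.56819755), np.float32(-0.15479356))
scene tube [ 273  165   51   40 1043] (np.float32(-13.796497), np.float32(0.568818), np.float32(-0.0036649508))
scene sole [245 202  58  44 802] (np.float32(-9.057876), np.float32(0.57932365), np.float32(-0.16624394))
scene grip [264 205  20  23 320] (np.float32(-38.422287), np.float32(0.57819617), np.float32(-0.17203355))
plate front (np.float32(-6.808158), np.float32(0.59375936), np.float32(0.024893103))
[[0.7223, 0.0097], [0.7093, 0.0115], [0.6963, 0.0119], [0.6833, 0.0147], [0.6704, 0.016], [0.4866, 0.0382], [0.4742, 0.0384], [0.4618, 0.0403], [0.4494, 0.0426]]
```

Call:
{"name": "move_arm", "arguments": {
  "increments": [
    [[18,-40,0],-0.072],
    [[18,-40,0],-0.072],
    [[18,-40,0],-0.072],
    [[18,-40,0],-0.072],
    [[18,-40,0],-0.072],
    [[18,-40,0],-0.072],
    [[18,-40,0],-0.072],
    [[18,-40,0],-0.072]
  ],
  "jaw": 1
}}

```text
clock: 1.0
tool_pos: [0.3541, 0.3126, 0.2221]
orientation: [179.8, -0.1, -52.0]
force: [0.2, 0.6, 0.4]
opening: 0.0877
```

Call:
{"name": "move_arm", "arguments": {
  "increments": [
    [[19,-41,0],-0.075],
    [[19,-41,0],-0.075],
    [[19,-41,0],-0.075],
    [[19,-41,0],-0.075],
    [[19,-41,0],-0.075],
    [[19,-41,0],-0.075],
    [[19,-41,0],-0.075],
    [[19,-41,0],-0.075]
  ]
}}

```text
clock: 1.8
tool_pos: [0.5087, -0.0299, 0.2244]
orientation: [-179.9, 0.1, -87.6]
force: [0.8, 1.4, 0.6]
opening: 0.0875
```

Call:
{"name": "move_arm", "arguments": {
  "increments": [
    [[12,-25,-20],-0.044],
    [[12,-25,-20],-0.044],
    [[12,-25,-20],-0.044],
    [[12,-25,-20],-0.044],
    [[12,-25,-20],-0.044],
    [[0,0,-12],0],
    [[0,0,-5],0],
    [[0,0,0],0]
  ]
}}

```text
clock: 2.6
tool_pos: [0.5714, -0.1663, 0.1022]
orientation: [-179.9, 0.0, -101.3]
force: [-0.6, 0.3, -0.5]
opening: 0.0876
```

```bash
cat > look.py <<'E'
from h import *
import sys,pickle
tag=sys.argv[1]; S={n:ctrl.snapshot(n) for n in("scene","top")}
pickle.dump(S,open(f"{tag}.pkl","wb"))
a=cv2.cvtColor(S["top"]["color"],cv2.COLOR_RGB2BGR)[95:240,140:310]
b=cv2.cvtColor(S["scene"]["color"],cv2.COLOR_RGB2BGR)[115:265,200:385]
a=cv2.convertScaleAbs(cv2.resize(a,None,fx=2.3,fy=2.3,interpolation=cv2.INTER_CUBIC),alpha=1.6)
b=cv2.resize(b,(405,a.shape[0]),interpolation=cv2.INTER_CUBIC)
cv2.imwrite(f"pics/{tag}.png",np.hstack([a,b]))
o=ctrl.get_obs();print(o["clock"],o["tool_pos"].round(4),o["orientation"].round(2),o["force"].round(2),o["moment"].round(3),o["opening"])
E
python3 look.py g1
```

```text
2.7 [ 0.5721 -0.166   0.1035] [-1.7975e+02  5.0000e-02 -1.0128e+02] [ 0.96  0.21 -0.02] [ 0.066 -0.044 -0.031] 0.08749133714989232
```

View pics/g1.png

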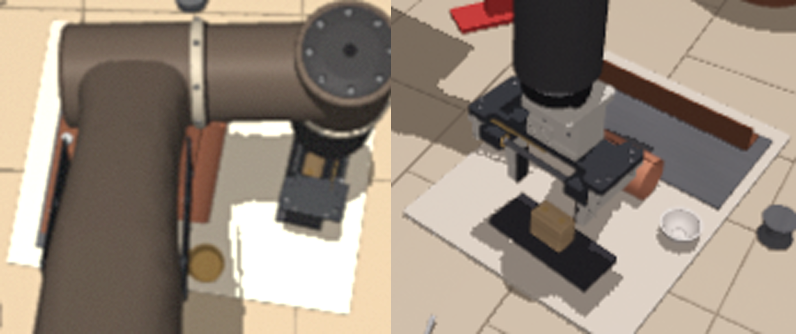

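Call:
{"name": "move_arm", "arguments": {
  "increments": [
    [[-2,5,0],0.01],
    [[-1,5,0],0],
    [[0,0,-15],0],
    [[0,0,-15],0],
    [[0,0,-15],0],
    [[0,0,-12],0],
    [[0,0,-6],0],
    [[0,0,0],0]
  ]
}}

```text
clock: 3.5
tool_pos: [0.5724, -0.1496, 0.0463]
orientation: [-179.0, 0.2, -100.2]
force: [-0.6, -0.1, 0.6]
opening: 0.0879
```

```bash
python3 look.py g2
```

```text
3.6 [ 0.573  -0.1498  0.0471] [-178.91    0.22 -100.18] [-0.6  -1.07  0.15] [ 0.124 -0.024  0.031] 0.08732240771646624
```

View pics/g2.png

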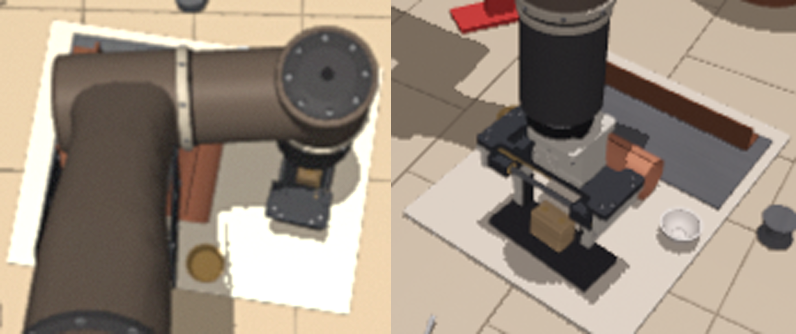

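Call:
{"name": "move_arm", "arguments": {
  "increments": [
    [[-1,-3,0],0],
    [[-1,-3,0],0],
    [[0,0,-5],0],
    [[0,0,-5],0],
    [[0,0,-5],0],
    [[0,0,-3],0],
    [[0,0,0],0],
    [[0,0,0],0]
  ]
}}

```text
clock: 4.4
tool_pos: [0.5717, -0.1568, 0.029]
orientation: [-178.8, 0.2, -100.2]
force: [0.5, 0.3, 0.9]
opening: 0.087
```

```bash
python3 look.py g3
```

```text
4.5 [ 0.5718 -0.1567  0.0292] [-178.75    0.25 -100.21] [-0.48 -0.41  0.02] [ 0.089 -0.     0.02 ] 0.08761400211758623
```

View pics/g3.png

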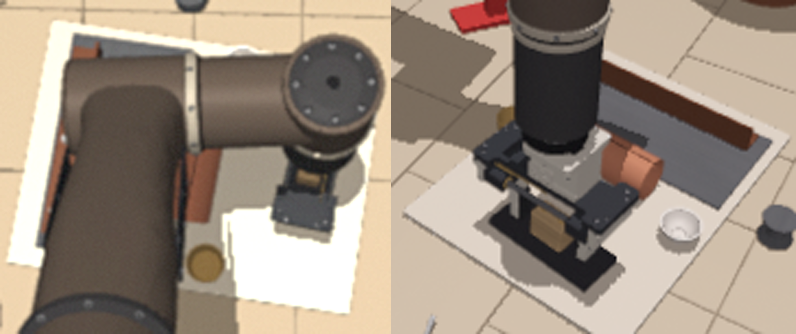

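Call:
{"name": "move_arm", "arguments": {
  "increments": [
    [[0,0,-1],0],
    [[0,0,0],0],
    [[0,0,0],0],
    [[0,0,0],0],
    [[0,0,0],0],
    [[0,0,0],0],
    [[0,0,0],0],
    [[0,0,0],0]
  ],
  "jaw": -1
}}

```text
clock: 5.3
tool_pos: [0.572, -0.1565, 0.0288]
orientation: [-178.7, 0.3, -100.2]
force: [-1.0, -1.1, -0.7]
opening: 0.05
```

Call:
{"name": "move_arm", "arguments": {
  "increments": [
    [[0,0,5],0],
    [[0,0,10],0],
    [[0,0,12],0],
    [[0,0,12],0],
    [[0,0,12],0],
    [[0,0,12],0],
    [[0,0,12],0],
    [[0,0,8],0]
  ]
}}

```text
clock: 6.1
tool_pos: [0.5709, -0.1565, 0.1187]
orientation: [-178.8, 0.3, -100.2]
force: [0.6, -0.1, -1.6]
opening: 0.0503
```

```bash
python3 look.py g4
```

```text
6.2 [ 0.5714 -0.1566  0.1188] [-178.69    0.28 -100.22] [-0.56  0.19 -2.37] [ 0.137 -0.024  0.027] 0.05009274127144477
```

View pics/g4.png

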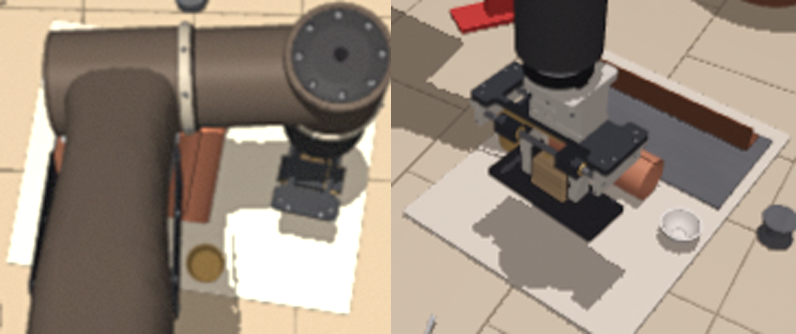

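Call:
{"name": "move_arm", "arguments": {
  "increments": [
    [[0,10,0],0.01],
    [[-1,20,0],0.01],
    [[-1,22,0],0.01],
    [[-1,22,0],0.01],
    [[0,22,0],0.01],
    [[0,20,-5],0.01],
    [[0,12,-5],0.005],
    [[0,4,-5],0]
  ]
}}

```text
clock: 7.0
tool_pos: [0.565, -0.0178, 0.099]
orientation: [-179.0, 0.2, -96.4]
force: [0.6, 0.2, -2.8]
opening: 0.0505
```

```bash
python3 look.py g5
```

```text
7.1 [ 0.5644 -0.0188  0.0985] [-179.14    0.19  -96.4 ] [-0.08 -1.02 -2.29] [-0.016  0.091 -0.008] 0.05033037425142866
```

View pics/g5.png

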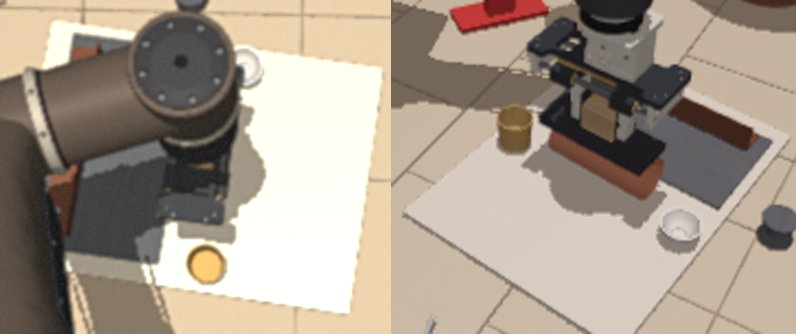

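Call:
{"name": "move_arm", "arguments": {
  "increments": [
    [[2,-3,0],0],
    [[1,-3,0],0],
    [[0,0,-2],0],
    [[0,0,-2],0],
    [[0,0,-1],0],
    [[0,0,-1],0],
    [[0,0,0],0],
    [[0,0,0],0]
  ]
}}

```text
clock: 7.9
tool_pos: [0.5677, -0.0285, 0.092]
orientation: [-179.2, 0.2, -96.6]
force: [0.6, -0.5, -2.0]
opening: 0.0503
```

```bash
python3 -c "
from plant import ctrl
o=ctrl.get_obs();print(o['clock'],o['tool_pos'].round(4),o['orientation'].round(2),o['force'].round(2),o['moment'].round(3))"
```

```text
7.9 [ 0.5677 -0.0285  0.092 ] [-1.7915e+02  1.7000e-01 -9.6630e+01] [ 0.55 -0.5  -2.01] [0.071 0.027 0.052]
```

Call:
{"name": "move_arm", "arguments": {
  "increments": [
    [[0,3,0],0],
    [[0,1,-1],0],
    [[0,0,0],0],
    [[0,0,-1],0],
    [[0,0,0],0],
    [[0,0,-1],0],
    [[0,0,0],0],
    [[0,0,0],0]
  ]
}}

```text
clock: 8.7
tool_pos: [0.5679, -0.0237, 0.089]
orientation: [-179.1, 0.2, -96.6]
force: [-0.5, -0.1, -2.2]
opening: 0.0506
```

Call:
{"name": "move_arm", "arguments": {
  "increments": [
    [[0,0,-1],0],
    [[0,0,0],0],
    [[0,0,-1],0],
    [[0,0,-0.5],0],
    [[0,0,-0.5],0],
    [[0,0,-0.5],0],
    [[0,0,-0.5],0],
    [[0,0,-0.5],0]
  ]
}}

```text
clock: 9.5
tool_pos: [0.5684, -0.024, 0.0883]
orientation: [-179.0, 0.2, -96.6]
force: [-3.1, -0.2, 7.4]
opening: 0.0503
```

Call:
{"name": "move_arm", "arguments": {
  "increments": [
    [[0,0,0],0],
    [[0,0,0],0],
    [[0,0,0],0],
    [[0,0,0],0],
    [[0,0,0],0],
    [[0,0,0],0],
    [[0,0,0],0],
    [[0,0,0],0]
  ]
}}

```text
clock: 10.3
tool_pos: [0.5684, -0.024, 0.0884]
orientation: [-179.0, 0.2, -96.6]
force: [-1.2, 0.2, 2.7]
opening: 0.0502
```

```bash
python3 -c "
from plant import ctrl
o=ctrl.get_obs();print(o['clock'],o['tool_pos'].round(4),o['orientation'].round(2),o['force'].round(2),o['moment'].round(3))"
```

```text
10.3 [ 0.5684 -0.024   0.0884] [-178.97    0.18  -96.56] [-1.2   0.24  2.73] [ 0.248  0.77  -0.011]
```

Call:
{"name": "move_arm", "arguments": {
  "increments": [
    [[0.3,3,-0.3],0],
    [[0.3,3,-0.3],0],
    [[0.3,3,-0.3],0],
    [[0.3,3,-0.3],0],
    [[0.3,3,-0.3],0],
    [[0.3,3,-0.3],0],
    [[0.3,3,-0.3],0],
    [[0.3,3,-0.3],0]
  ]
}}

```text
clock: 11.1
tool_pos: [0.5722, 0.0016, 0.0885]
orientation: [-178.8, 0.2, -96.5]
force: [-2.0, 0.9, 5.7]
opening: 0.0502
```

```bash
python3 look.py g6
```

```text
11.2 [0.5722 0.0018 0.0885] [-1.7881e+02  1.7000e-01 -9.6510e+01] [-1.62 -0.83  5.23] [ 0.336  1.16  -0.007] 0.05020525485151859
```

View pics/g6.png

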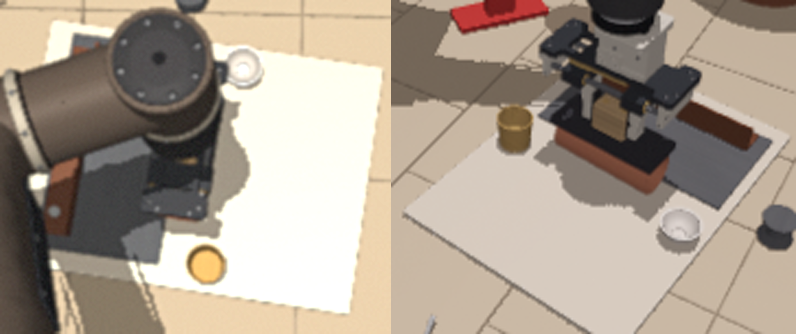

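Call:
{"name": "move_arm", "arguments": {
  "increments": [
    [[0.2,2,-0.1],0],
    [[0.2,2,-0.1],0],
    [[0.2,2,-0.1],0],
    [[0.2,2,-0.1],0],
    [[0.2,2,0],0],
    [[0.2,2,0],0],
    [[0.2,2,0],0],
    [[0.2,2,0],0]
  ]
}}

```text
clock: 12.0
tool_pos: [0.5749, 0.0163, 0.091]
orientation: [-178.7, -0.2, -96.3]
force: [-1.1, -3.1, 5.2]
opening: 0.0501
```

Call:
{"name": "move_arm", "arguments": {
  "increments": [
    [[0.2,2,0],0],
    [[0.2,2,0],0],
    [[0.2,2,0],0],
    [[0.2,2,-0.1],0],
    [[0.2,2,-0.1],0],
    [[0.2,2,-0.1],0],
    [[0.2,2,-0.1],0],
    [[0.2,2,-0.2],0]
  ]
}}

```text
clock: 12.8
tool_pos: [0.5768, 0.0316, 0.0927]
orientation: [-178.7, -0.4, -96.1]
force: [-3.1, -0.7, 6.5]
opening: 0.0502
```

Call:
{"name": "move_arm", "arguments": {
  "increments": [
    [[0.3,2,-0.2],0],
    [[0.3,2,-0.2],0],
    [[0.3,3,-0.2],0],
    [[0.3,3,-0.2],0],
    [[0.3,3,-0.2],0],
    [[0.3,3,-0.2],0],
    [[0.3,3,-0.2],0],
    [[0.3,3,-0.2],0]
  ]
}}

```text
clock: 13.6
tool_pos: [0.5801, 0.0555, 0.093]
orientation: [-178.7, -0.5, -96.0]
force: [-1.4, 0.6, 4.5]
opening: 0.05
```

```bash
python3 look.py g7
```

```text
13.7 [0.5801 0.0557 0.0929] [-178.66   -0.49  -96.01] [-1.13 -0.04  5.7 ] [ 0.151  1.115 -0.076] 0.0502101241379063
```

View pics/g7.png

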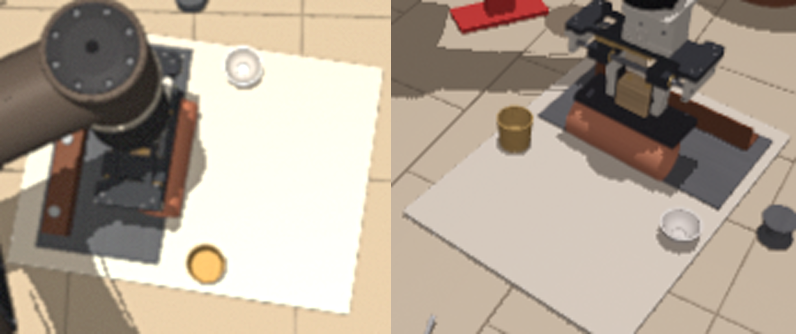

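```bash
cat >> h.py <<'E'
O=np.array([.582,-.0015]);EX=np.array([.9936,-.1132]);EY=np.array([.1132,.9936])
def fr(P):
    d=np.atleast_2d(P)[:,:2]-O; return np.c_[d@EX,d@EY]
E
python3 - <<'E'
from h import *
import pickle
s=pickle.load(open("g7.pkl","rb"))["top"]
hsv=cv2.cvtColor(s["color"],cv2.COLOR_RGB2HSV).astype(int)
m=(hsv[...,0]<14)&(hsv[...,1]>85)&(hsv[...,2]>60)
pts=[]
for r in range(138,190,4):
    x=np.nonzero(m[r,212:232])[0]
    if len(x): pts.append((212+x.max()+.5,r))
f=fr(ray(s,pts,.044));print((f*1000).round(1).tolist())
E
```

```text
[[69.2, 19.7], [58.5, 5.7], [46.1, 3.9], [33.3, 5.0], [20.5, 6.2], [7.8, 7.4], [-4.9, 8.5], [-17.1, 6.7], [-29.8, 7.8], [-42.4, 9.0], [-54.5, 7.1], [-67.0, 8.3], [-79.5, 9.4]]
```

Call:
{"name": "move_arm", "arguments": {
  "increments": [
    [[0.3,3,-0.2],0],
    [[0.3,3,-0.2],0],
    [[0.1,1,-0.2],0],
    [[0,0,-0.2],0],
    [[0,0,-0.2],0],
    [[0,0,0],0],
    [[0,0,1],0],
    [[0,0,3],0]
  ]
}}

```text
clock: 14.5
tool_pos: [0.5808, 0.0646, 0.0958]
orientation: [-178.7, -0.5, -96.0]
force: [0.8, -0.0, -3.3]
opening: 0.0504
```

```bash
python3 -c "
from plant import ctrl
o=ctrl.get_obs();print(o['clock'],o['tool_pos'].round(4),o['orientation'].round(2),o['force'].round(2),o['moment'].round(3))"
```

```text
14.5 [0.5808 0.0646 0.0958] [-178.7    -0.51  -95.97] [ 0.85 -0.03 -3.31] [0.12  0.064 0.023]
```

Call:
{"name": "move_arm", "arguments": {
  "increments": [
    [[0,0,5],0],
    [[0,0,3],0],
    [[-1,-8,0],0],
    [[-1.5,-12,0],0],
    [[-1.5,-12,0],0],
    [[-1,-10,0],0],
    [[-0.4,-4,0],0],
    [[0,0,-1],0]
  ]
}}

```text
clock: 15.3
tool_pos: [0.5741, 0.0137, 0.1026]
orientation: [-178.8, -0.5, -96.1]
force: [-0.5, 0.8, -2.2]
opening: 0.0502
```

```bash
python3 look.py g8
```

```text
15.4 [0.5741 0.0143 0.1024] [-178.77   -0.51  -96.03] [ 0.11  0.25 -2.83] [0.129 0.059 0.002] 0.04995827330184034
```

View pics/g8.png

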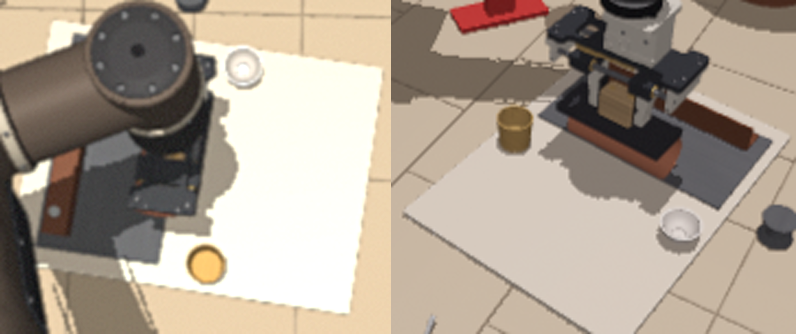

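Call:
{"name": "move_arm", "arguments": {
  "increments": [
    [[0,4,0],-0.02],
    [[0,0,-3],-0.02],
    [[0,0,-3],0],
    [[0,0,-2],0],
    [[0,0,-1],0],
    [[0,0,-0.5],0],
    [[0,0,-0.5],0],
    [[0,0,-0.5],0]
  ]
}}

```text
clock: 16.2
tool_pos: [0.5749, 0.0203, 0.0932]
orientation: [-178.7, -0.5, -98.3]
force: [-2.1, 1.1, 3.8]
opening: 0.05
```

Call:
{"name": "move_arm", "arguments": {
  "increments": [
    [[0.2,2,-0.3],0],
    [[0.4,4,-0.3],0.006],
    [[0.4,4,-0.3],0.006],
    [[0.4,4,-0.3],0.006],
    [[0.4,4,-0.3],0.006],
    [[0.4,4,-0.3],0.006],
    [[0.4,4,-0.3],0.006],
    [[0.4,4,-0.3],0.006]
  ]
}}

```text
clock: 17.0
tool_pos: [0.5798, 0.0533, 0.0934]
orientation: [-178.5, -0.5, -95.6]
force: [-1.7, 0.3, 5.4]
opening: 0.0501
```

Call:
{"name": "move_arm", "arguments": {
  "increments": [
    [[0.4,4,-0.3],0],
    [[0.4,4,-0.3],0],
    [[0.4,4,-0.3],0],
    [[0.4,4,-0.3],0],
    [[0.4,4,-0.3],0],
    [[0.4,4,-0.3],0],
    [[0.4,4,-0.3],0],
    [[0.4,4,-0.3],0]
  ]
}}

```text
clock: 17.8
tool_pos: [0.5843, 0.0897, 0.0934]
orientation: [-178.4, -0.6, -95.3]
force: [-1.9, -0.8, 5.9]
opening: 0.0504
```

```bash
python3 look.py g9; cat > tb.py <<'E'
from h import *
import pickle,sys
s=pickle.load(open(sys.argv[1]+".pkl","rb"))["top"]
hsv=cv2.cvtColor(s["color"],cv2.COLOR_RGB2HSV).astype(int)
m=(hsv[...,0]<14)&(hsv[...,1]>85)&(hsv[...,2]>45)
for r in range(132,202,5):
    x=np.nonzero(m[r,185:232])[0]
    if len(x): 
        e=ray(s,(185+x.max()+.5,r),.044); print((fr(e)[0]*1000).round(1), len(x))
E
python3 tb.py g9
```

```text
17.9 [0.5844 0.09   0.0934] [-178.38   -0.55  -95.25] [-1.62 -0.28  6.81] [ 0.165  1.352 -0.072] 0.049968634317970405
[68.  50.5] 5
[53.3 42. ] 8
[37.4 42.7] 8
[21.6 43.3] 8
[ 5.8 44. ] 7
[-10.   44.6] 7
[-25.7  45.2] 7
[-40.9  42.9] 8
[-56.5  43.5] 8
[-72.1  44.1] 7
[-88.   47.7] 6
```

View pics/g9.png

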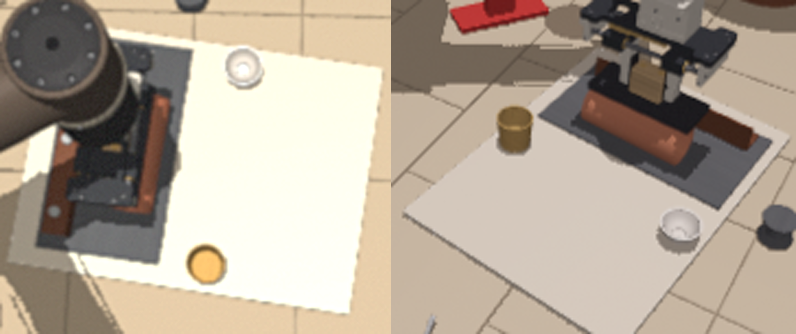

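Call:
{"name": "move_arm", "arguments": {
  "increments": [
    [[0.3,3,-0.3],0],
    [[0.3,3,-0.3],0],
    [[0.3,3,-0.3],0],
    [[0,1,-0.2],0],
    [[0,0,0],0],
    [[0,0,1],0],
    [[0,0,4],0],
    [[0,0,5],0]
  ]
}}

```text
clock: 18.7
tool_pos: [0.5849, 0.1029, 0.1018]
orientation: [-178.5, -0.6, -95.0]
force: [-0.7, -0.4, -3.0]
opening: 0.0502
```

Call:
{"name": "move_arm", "arguments": {
  "increments": [
    [[-0.5,-4,2],0],
    [[-1,-8,0],-0.007],
    [[-1.2,-10,0],-0.007],
    [[-1.2,-10,0],-0.007],
    [[-1,-8,0],-0.007],
    [[-0.1,-2,0],0],
    [[0,0,-1],0],
    [[0,0,-2],0]
  ]
}}

```text
clock: 19.5
tool_pos: [0.5793, 0.0559, 0.1012]
orientation: [-178.4, -0.6, -96.9]
force: [-0.4, 0.2, -2.1]
opening: 0.0505
```

Call:
{"name": "move_arm", "arguments": {
  "increments": [
    [[0.3,3,-2],0],
    [[0,0,-3],0],
    [[0,0,-2],0],
    [[0,0,-1],0],
    [[0,0,-0.5],0],
    [[0,0,-0.5],0],
    [[0,0,-0.5],0],
    [[0,0,-0.3],0]
  ]
}}

```text
clock: 20.3
tool_pos: [0.5802, 0.0608, 0.0933]
orientation: [-178.4, -0.6, -96.7]
force: [-2.0, 0.7, 4.4]
opening: 0.0504
```

Call:
{"name": "move_arm", "arguments": {
  "increments": [
    [[0.2,2,-0.3],0],
    [[0.4,4,-0.3],0],
    [[0.4,4,-0.3],0],
    [[0.4,4,-0.3],0],
    [[0.4,4,-0.3],0],
    [[0.4,4,-0.3],0],
    [[0.4,4,-0.3],0],
    [[0.4,4,-0.3],0]
  ]
}}

```text
clock: 21.1
tool_pos: [0.5842, 0.0926, 0.0935]
orientation: [-178.3, -0.6, -96.6]
force: [-2.9, -0.1, 6.6]
opening: 0.0503
```

Call:
{"name": "move_arm", "arguments": {
  "increments": [
    [[0.4,4,-0.3],0],
    [[0.4,4,-0.3],0],
    [[0.4,4,-0.3],0],
    [[0.4,4,-0.3],0],
    [[0.3,3,-0.3],0],
    [[0.2,2,-0.3],0],
    [[0.2,2,-0.3],0],
    [[0.2,2,-0.3],0]
  ]
}}

```text
clock: 21.9
tool_pos: [0.5877, 0.1206, 0.0937]
orientation: [-178.1, -0.7, -96.5]
force: [-2.4, 0.1, 6.8]
opening: 0.0503
```

```bash
python3 look.py g10;python3 tb.py g10
```

```text
22.0 [0.5877 0.1207 0.0937] [-178.15   -0.66  -96.5 ] [-4.31  0.29  7.05] [ 0.22   1.616 -0.066] 0.05007735902293179
[64.2 77.8] 6
[48.2 78.4] 6
[32.3 78.9] 6
[16.5 79.5] 6
[ 0.7 80.1] 6
[-15.1  80.7] 6
[-30.8  81.2] 5
[-46.4  81.8] 5
[-61.6  79.4] 6
[-77.1  80. ] 6
```

View pics/g10.png

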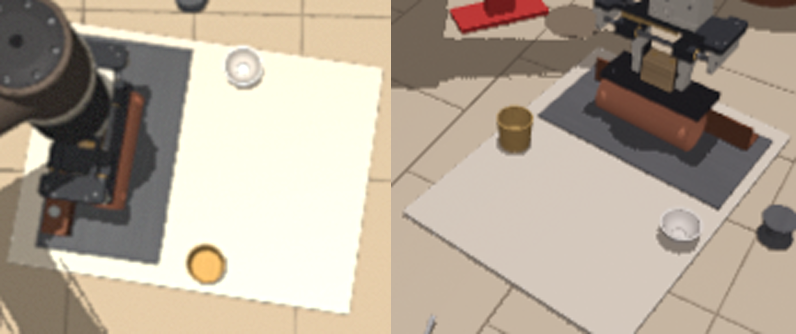

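Call:
{"name": "move_arm", "arguments": {
  "increments": [
    [[0.2,2,-0.3],0],
    [[0.2,2,-0.2],0],
    [[0.2,2,-0.2],0],
    [[0.2,2,-0.2],0],
    [[0.2,2,-0.2],0],
    [[0.1,1.5,-0.2],0],
    [[0.1,1.5,-0.2],0],
    [[0.1,1,-0.2],0]
  ]
}}

```text
clock: 22.8
tool_pos: [0.5898, 0.1369, 0.0938]
orientation: [-178.1, -0.7, -96.4]
force: [-1.9, 0.2, 4.7]
opening: 0.0505
```

Call:
{"name": "move_arm", "arguments": {
  "increments": [
    [[0.1,1,-0.2],0],
    [[0.1,1,-0.2],0],
    [[0.1,1,-0.2],0],
    [[0.1,1,-0.2],0],
    [[0.1,1,-0.2],0],
    [[0.1,1,-0.2],0],
    [[0.1,1,-0.2],0],
    [[0.1,1,-0.2],0]
  ]
}}

```text
clock: 23.6
tool_pos: [0.5903, 0.1413, 0.0935]
orientation: [-178.2, -1.3, -96.2]
force: [-1.0, -3.5, 6.1]
opening: 0.0502
```

```bash
python3 look.py g11;python3 tb.py g11
```

```text
23.7 [0.5903 0.1413 0.0934] [-178.15   -1.26  -96.18] [-1.44 -3.02  5.47] [-1.233  1.086  0.187] 0.05013162464072392
[62.9 86.9] 11
[47.  87.4] 10
[31.1 88. ] 10
[15.2 88.6] 10
[-0.6 89.1] 10
[-16.3  89.7] 10
[-32.   90.3] 9
[-47.2  87.8] 9
[-62.8  88.4] 8
[-78.4  88.9] 7
```

Call:
{"name": "move_arm", "arguments": {
  "increments": [
    [[0.1,1,-0.3],0.003],
    [[0.1,1,-0.3],0.003],
    [[0.1,1,-0.3],0.003],
    [[0.1,1,-0.3],0.003],
    [[0.1,1,-0.2],0],
    [[0,0.5,-0.2],0],
    [[0,0,-0.2],0],
    [[0,0,-0.2],0]
  ]
}}

```text
clock: 24.5
tool_pos: [0.5904, 0.1433, 0.0931]
orientation: [-178.3, -1.8, -95.3]
force: [-2.5, 0.2, 5.8]
opening: 0.0502
```

```bash
python3 look.py g12;python3 tb.py g12
```

```text
24.6 [0.5904 0.1434 0.0931] [-178.26   -1.8   -95.28] [-2.56 -1.28  4.95] [-0.194  1.426 -0.057] 0.05002135874929413
[62.9 86.9] 11
[47.  87.4] 11
[31.1 88. ] 11
[15.2 88.6] 11
[-0.6 89.1] 11
[-15.9  86.7] 11
[-32.   90.3] 9
[-47.2  87.8] 9
[-62.8  88.4] 8
[-78.4  88.9] 7
```

View pics/g12.png

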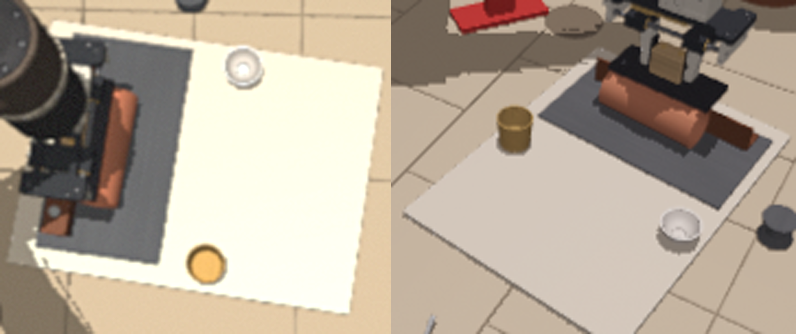

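```bash
cat > ed.py <<'E'
from h import *
import pickle,sys
s=pickle.load(open(sys.argv[1]+".pkl","rb"))["top"]
c=s["color"].astype(float); sat=c[...,0]-c[...,2]; g=c.mean(2)
def fit(pts,z):
    f=fr(ray(s,pts,z))
    for _ in range(3):
        p=np.polyfit(f[:,0],f[:,1],1); r=f[:,1]-np.polyval(p,f[:,0]); f=f[abs(r)<max(1.5*r.std(),3e-4)]
    return p,r.std(),len(f)
T=[];Pl=[]
for r in range(134,182):
    row=sat[r]; xs=range(188,205)
    for x in range(204,186,-1):
        if row[x]>16 and row[x+1]<=16:
            T.append((x+(row[x]-16)/(row[x]-row[x+1]),r)); break
for r in range(118,205):
    for x in range(205,230):
        th=95
        if g[r,x]<th<=g[r,x+1]: Pl.append((x+(th-g[r,x])/(g[r,x+1]-g[r,x]),r)); break
for n,q,z in(("tube",T,.044),("plate",Pl,.014)):
    p,sd,k=fit(q,z); print(n,"angle",np.degrees(p[0]).round(2),"y mm at x=-75,0,75",(np.polyval(p,[-.0850,-.010,.065])*1000).round(1),sd,k)
E
python3 ed.py g11; python3 ed.py g12;python3 ed.py g7
```

```text
tube angle -1.48 y mm at x=-75,0,75 [90.1 88.2 86.3] 0.0002869305060787783 40
plate angle -0.31 y mm at x=-75,0,75 [29.4 29.  28.6] 0.00023199807873061046 50
tube angle -1.44 y mm at x=-75,0,75 [90.  88.1 86.2] 0.0002813896866046779 40
plate angle -0.3 y mm at x=-75,0,75 [29.3 29.  28.6] 0.0002668579149253809 53
tube angle 44.03 y mm at x=-75,0,75 [  1.2  58.8 116.5] 0.002664459685194276 6
plate angle 3.2 y mm at x=-75,0,75 [ 4.5  8.7 12.9] 0.011197371402335746 62
```

Call:
{"name": "move_arm", "arguments": {
  "increments": [
    [[0,0,3],0],
    [[0,0,6],0],
    [[5,-3,1],-0.01],
    [[16,-7,0],-0.005],
    [[20,-8,0],-0.005],
    [[20,-8,0],0],
    [[16,-7,0],0],
    [[5,-2,0],0]
  ]
}}

```text
clock: 25.4
tool_pos: [0.6762, 0.1076, 0.1019]
orientation: [-178.3, -1.7, -96.5]
force: [0.7, 0.6, -2.6]
opening: 0.0501
```

```bash
python3 look.py g13;python3 ed.py g13
```

```text
25.5 [0.675  0.1079 0.1017] [-178.32   -1.75  -96.53] [-1.2   0.11 -2.38] [ 0.284  0.079 -0.038] 0.04982762293339419
tube angle -1.29 y mm at x=-75,0,75 [89.4 87.7 86. ] 0.00020037374127351983 37
plate angle -0.33 y mm at x=-75,0,75 [29.6 29.2 28.8] 0.0002719244358102549 56
```

View pics/g13.png

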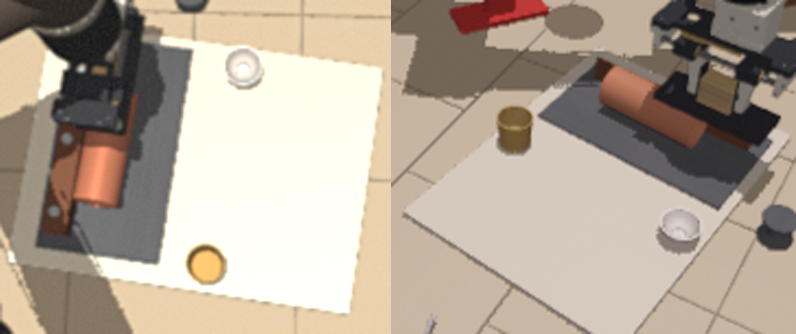

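Call:
{"name": "move_arm", "arguments": {
  "increments": [
    [[0,0,-3],0],
    [[0,0,-2],0],
    [[0,0,-1],0],
    [[0,0,-0.5],0],
    [[0,0,-0.5],0],
    [[0,0,-0.5],0],
    [[0,0,-0.5],0],
    [[0,0,-0.5],0]
  ]
}}

```text
clock: 26.3
tool_pos: [0.6727, 0.1094, 0.0937]
orientation: [-178.3, -1.7, -96.4]
force: [-1.8, -0.1, 2.5]
opening: 0.0502
```

Contact. Now roll the far part forward.

Call:
{"name": "move_arm", "arguments": {
  "increments": [
    [[0.1,1,-0.5],0],
    [[0.2,1.5,-0.4],0],
    [[0.2,1.5,-0.4],0],
    [[0.2,1.5,-0.3],0],
    [[0.2,1.5,-0.3],0],
    [[0.2,1.5,-0.3],0],
    [[0.2,1.5,-0.3],0],
    [[0.2,1.5,-0.3],0]
  ]
}}

```text
clock: 27.1
tool_pos: [0.6748, 0.1194, 0.0935]
orientation: [-178.3, -1.9, -96.4]
force: [-2.6, -2.9, 5.0]
opening: 0.0498
```

```bash
python3 look.py g14;python3 ed.py g14
```

```text
27.2 [0.6749 0.1195 0.0935] [-178.25   -1.92  -96.35] [-2.33 -2.43  5.87] [-0.947  1.064  0.108] 0.05041521256105221
tube angle 0.04 y mm at x=-75,0,75 [89.5 89.5 89.6] 0.00018653677000278222 36
plate angle -0.3 y mm at x=-75,0,75 [29.5 29.1 28.7] 0.0002811232637405942 54
```

View pics/g14.png

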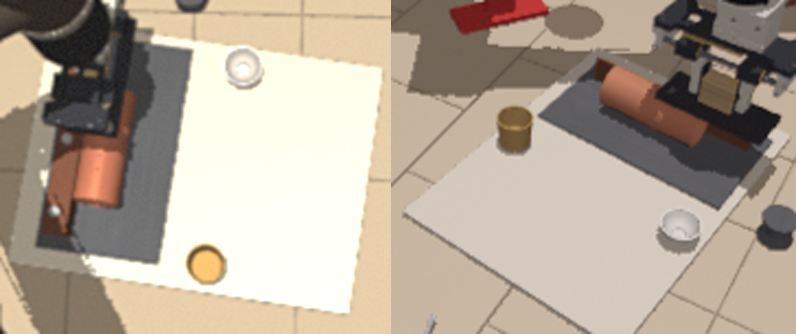

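Call:
{"name": "move_arm", "arguments": {
  "increments": [
    [[0.1,1,-0.3],0],
    [[0.1,1,-0.3],0],
    [[0,0.5,-0.3],0],
    [[0,0.5,-0.3],0],
    [[0,0,-0.3],0],
    [[0,0,-0.3],0],
    [[0,0,-0.3],0],
    [[0,0,-0.3],0]
  ]
}}

```text
clock: 28.0
tool_pos: [0.6753, 0.1216, 0.0934]
orientation: [-178.2, -2.1, -96.3]
force: [-3.0, -2.5, 5.9]
opening: 0.0499
```

```bash
python3 look.py g15;python3 ed.py g15
```

```text
28.1 [0.6753 0.1215 0.0934] [-178.23   -2.09  -96.28] [-2.63 -1.93  5.6 ] [-0.672  1.308  0.116] 0.05032476752592575
tube angle -0.0 y mm at x=-75,0,75 [89.4 89.4 89.4] 0.0002002436475945587 35
plate angle -0.31 y mm at x=-75,0,75 [29.5 29.1 28.7] 0.0002843187076600487 57
```

Call:
{"name": "move_arm", "arguments": {
  "increments": [
    [[0,0,2],0],
    [[0,0,5],0],
    [[-5,-1,1],0],
    [[-15,-2,0],0],
    [[-20,-2,0],0],
    [[-15,-1,0],0],
    [[-3,0,-1],0],
    [[0,0,-1],0]
  ]
}}

```text
clock: 28.9
tool_pos: [0.614, 0.1175, 0.0965]
orientation: [-178.3, -1.9, -96.4]
force: [-0.4, 0.7, -2.0]
opening: 0.0501
```

```bash
python3 look.py g16;python3 ed.py g16
```

```text
29.0 [0.6146 0.1175 0.0964] [-178.31   -1.9   -96.41] [ 0.01 -0.4  -2.66] [ 0.198 -0.003  0.001] 0.05009284102557195
tube angle -0.32 y mm at x=-75,0,75 [90.1 89.6 89.2] 0.00014031092316875462 40
plate angle -0.31 y mm at x=-75,0,75 [29.5 29.1 28.7] 0.00025879247931359233 53
```

View pics/g16.png

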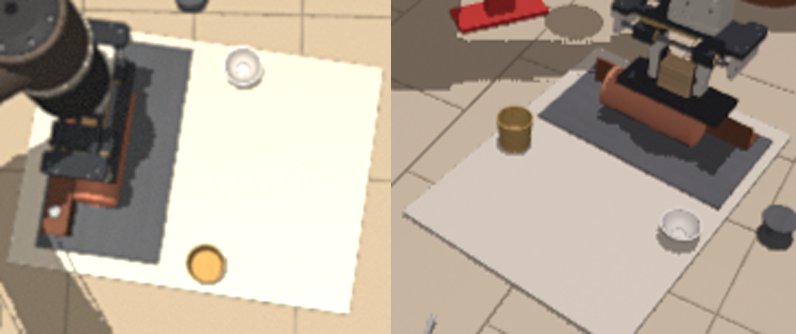

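Call:
{"name": "move_arm", "arguments": {
  "increments": [
    [[0,0,-1],0],
    [[0,0,-0.7],0],
    [[0,0,-0.5],0],
    [[0,0,-0.5],0],
    [[0,0,-0.5],0],
    [[0,0,-0.5],0],
    [[0,0,-0.5],0],
    [[0,0,-0.5],0]
  ]
}}

```text
clock: 29.8
tool_pos: [0.616, 0.1175, 0.0935]
orientation: [-178.3, -2.0, -96.4]
force: [-3.6, 0.8, 5.6]
opening: 0.0504
```

Call:
{"name": "move_arm", "arguments": {
  "increments": [
    [[0.1,1,-0.4],0],
    [[0.1,1,-0.4],0],
    [[0.1,1,-0.3],0],
    [[0,0.5,-0.3],0],
    [[0,0,-0.3],0],
    [[0,0,-0.3],0],
    [[0,0,-0.3],0],
    [[0,0,-0.2],0]
  ]
}}

```text
clock: 30.6
tool_pos: [0.6164, 0.1192, 0.0936]
orientation: [-178.3, -2.1, -96.3]
force: [-3.1, -0.5, 5.6]
opening: 0.0501
```

```bash
python3 look.py g17;python3 ed.py g17
```

```text
30.7 [0.6164 0.1192 0.0935] [-178.29   -2.13  -96.35] [-1.91 -1.55  6.2 ] [-2.44e-01  1.66e+00 -1.00e-03] 0.05015546292959021
tube angle -0.22 y mm at x=-75,0,75 [90.  89.7 89.4] 0.00014941110280257733 43
plate angle -0.3 y mm at x=-75,0,75 [29.4 29.1 28.7] 0.0002861000488496177 57
```

Call:
{"name": "move_arm", "arguments": {
  "increments": [
    [[0,0,2],0],
    [[0,0,6],0],
    [[0,0,8],0],
    [[-6,-8,2],0],
    [[-8,-15,0],0],
    [[-10,-18,0],-0.005],
    [[-9,-18,0],0],
    [[-5,-8,0],0]
  ]
}}

```text
clock: 31.5
tool_pos: [0.5748, 0.048, 0.1108]
orientation: [-178.3, -2.0, -96.7]
force: [0.7, 0.3, -1.9]
opening: 0.0499
```

```bash
python3 look.py g18;python3 ed.py g18; python3 -c "
from h import *;print(fr(ctrl.get_obs()['tool_pos']))"
```

```text
31.6 [0.5751 0.0483 0.111 ] [-178.3    -2.02  -96.72] [-0.16  0.3  -2.33] [ 0.322  0.004 -0.011] 0.04967187470814228
tube angle 6.54 y mm at x=-75,0,75 [102.2 110.7 119.3] 0.0030092067892936707 5
plate angle 4.09 y mm at x=-75,0,75 [-0.6  4.7 10.1] 0.00954415761782285 65
[[-0.01246416  0.04874032]]
```

View pics/g18.png

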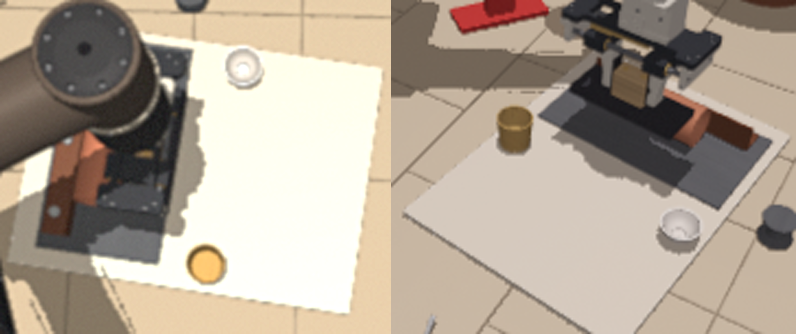

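Call:
{"name": "move_arm", "arguments": {
  "increments": [
    [[0,0,-8],0],
    [[0,0,-14],0],
    [[0,0,-14],0],
    [[0,0,-14],0],
    [[0,0,-10],0],
    [[0,0,-5],0],
    [[0,0,-2],0],
    [[0,0,0],0]
  ]
}}

```text
clock: 32.4
tool_pos: [0.5766, 0.0487, 0.0398]
orientation: [-178.2, -2.0, -96.7]
force: [0.2, 0.7, -2.9]
opening: 0.0498
```

```bash
python3 look.py g19; python3 -c "
from h import *;print(fr(ctrl.get_obs()['tool_pos']))"
```

```text
32.5 [0.5769 0.0488 0.0403] [-178.12   -1.93  -96.7 ] [ 0.4   0.49 -0.98] [ 0.231  0.036 -0.005] 0.04950630713031392
[[-0.01078003  0.0494266 ]]
```

View pics/g19.png

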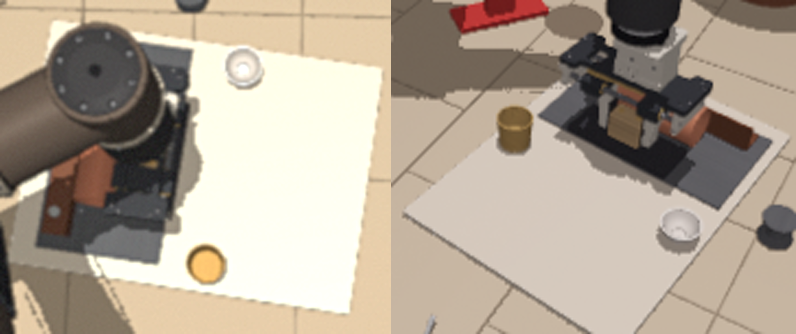

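Lower to contact and press lightly to level it.

Call:
{"name": "move_arm", "arguments": {
  "increments": [
    [[0,0,-1.5],0],
    [[0,0,-1.5],0],
    [[0,0,-1],0],
    [[0,0,-1],0],
    [[0,0,-1],0],
    [[0,0,-1],0],
    [[0,0,-1],0],
    [[0,0,-1],0]
  ]
}}

```text
clock: 33.3
tool_pos: [0.5785, 0.0492, 0.034]
orientation: [-177.9, -1.9, -96.7]
force: [-3.6, 1.1, 12.1]
opening: 0.0502
```

Call:
{"name": "move_arm", "arguments": {
  "increments": [
    [[0.2,1.5,0],0],
    [[0.2,1.5,0],0],
    [[0.2,1.5,0],0],
    [[0.2,1.5,0],0],
    [[0.2,1.5,0],0],
    [[0.1,1,0],0],
    [[0.1,1,0],0],
    [[0.1,1,0],0]
  ]
}}

```text
clock: 34.1
tool_pos: [0.5799, 0.0595, 0.0348]
orientation: [-177.9, -1.9, -96.6]
force: [-0.1, -2.2, 1.1]
opening: 0.05
```

```bash
python3 look.py g20; python3 -c "
from h import *;print(fr(ctrl.get_obs()['tool_pos']))"
```

```text
34.2 [0.5799 0.0596 0.0347] [-177.9    -1.93  -96.6 ] [-0.81 -1.    0.77] [-0.084  0.382  0.071] 0.04995297943942668
[[-0.00900248  0.06051691]]
```

View pics/g20.png

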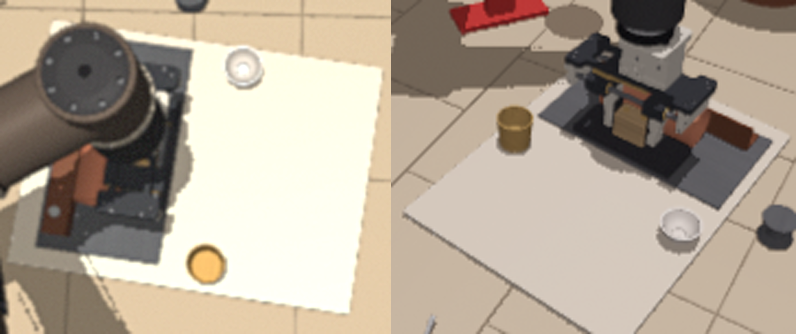

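Call:
{"name": "move_arm", "arguments": {
  "increments": [
    [[0.1,1,-0.1],0],
    [[0.1,1,-0.1],0],
    [[0.1,1,-0.1],0],
    [[0,0.6,-0.1],0],
    [[0,0.5,-0.1],0],
    [[0,0.5,-0.1],0],
    [[0,0.4,0],0],
    [[0,0.4,0],0]
  ]
}}

```text
clock: 35.0
tool_pos: [0.5798, 0.061, 0.0349]
orientation: [-178.0, -2.2, -96.7]
force: [1.6, -5.0, 1.6]
opening: 0.0501
```

```bash
python3 -c "
from h import *;o=ctrl.get_obs();print(fr(o['tool_pos']),o['force'],o['moment'])"
```

```text
[[-0.00926215  0.06181139]] [ 1.60937711 -4.95471581  1.61222495] [-1.64918907 -0.12519295 -0.02596541]
```

Call:
{"name": "move_arm", "arguments": {
  "increments": [
    [[0,0.5,0.1],0],
    [[0,0.5,0.1],0],
    [[0,0.5,0],0],
    [[0,0.5,0],0],
    [[0,0.5,0],0],
    [[0,0.5,0],0],
    [[0,0.5,0],0],
    [[0,0.5,0],0]
  ]
}}

```text
clock: 35.8
tool_pos: [0.5797, 0.0612, 0.035]
orientation: [-178.1, -2.5, -96.8]
force: [2.3, -6.6, 1.5]
opening: 0.0499
```

```bash
python3 look.py g21; python3 -c "
from h import *;o=ctrl.get_obs();print(fr(o['tool_pos']),o['force'],o['moment'])"
```

```text
35.9 [0.5797 0.0612 0.035 ] [-178.07   -2.51  -96.82] [ 1.74 -5.47  1.34] [-2.054 -0.32  -0.037] 0.0503489776264046
[[-0.009398    0.06205938]] [ 1.74007223 -5.46736341  1.33832135] [-2.05447516 -0.32040098 -0.03667001]
```

View pics/g21.png

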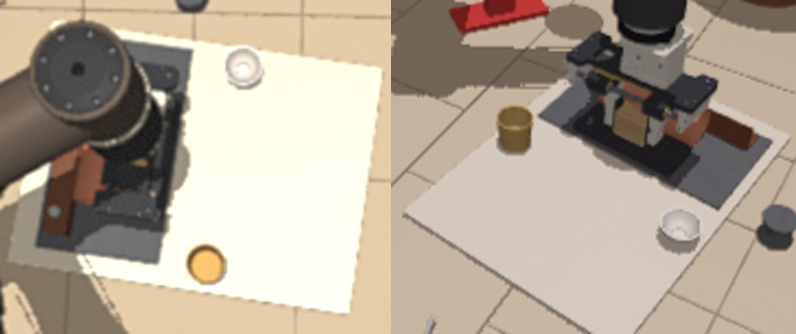

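```bash
python3 - <<'E'
from h import *
import pickle
s=pickle.load(open("g21.pkl","rb"))["scene"]
im=cv2.cvtColor(s["color"],cv2.COLOR_RGB2BGR)[140:215,250:350]
cv2.imwrite("pics/z21.png",cv2.convertScaleAbs(cv2.resize(im,None,fx=8,fy=8,interpolation=cv2.INTER_CUBIC),alpha=1.8))
E
```

```text
(no output)
```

View pics/z21.png

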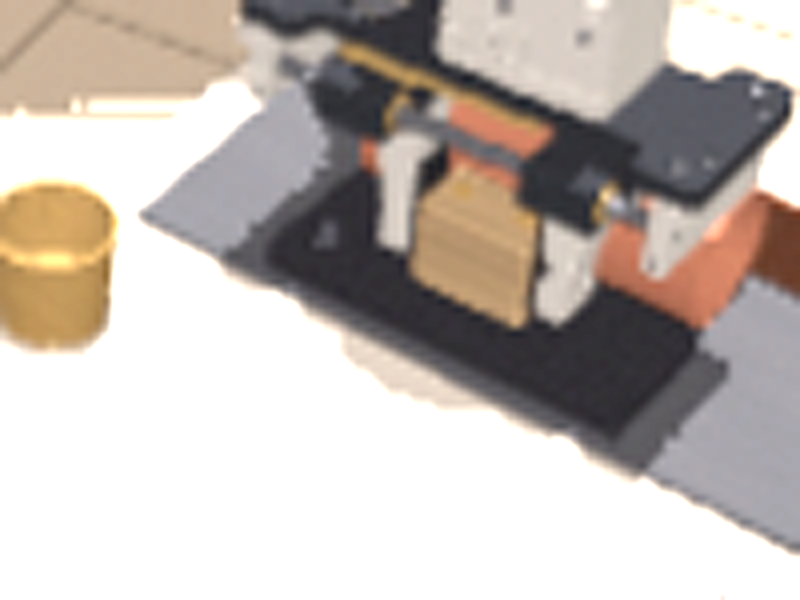

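Call:
{"name": "move_arm", "arguments": {
  "increments": [
    [[0,0,0],0],
    [[0,0,0],0],
    [[0,0,0],0],
    [[0,0,0],0],
    [[0,0,0],0],
    [[0,0,0],0],
    [[0,0,0],0],
    [[0,0,0],0]
  ]
}}

```text
clock: 36.7
tool_pos: [0.5797, 0.0611, 0.035]
orientation: [-178.1, -2.5, -96.9]
force: [1.4, -4.7, 1.0]
opening: 0.0499
```

Call:
{"name": "move_arm", "arguments": {
  "increments": [
    [[0,0,0],0],
    [[0,0,0],0],
    [[0,0,0],0],
    [[0,0,0],0],
    [[0,0,0],0],
    [[0,0,0],0],
    [[0,0,0],0],
    [[0,0,0],0]
  ],
  "jaw": 0.4
}}

```text
clock: 37.5
tool_pos: [0.5806, 0.0635, 0.035]
orientation: [-178.0, -2.3, -96.8]
force: [0.1, -0.8, 0.1]
opening: 0.0615
```

```bash
python3 look.py g22; python3 - <<'E'
from h import *
import pickle
s=pickle.load(open("g22.pkl","rb"))["scene"]
im=cv2.cvtColor(s["color"],cv2.COLOR_RGB2BGR)[140:215,250:350]
cv2.imwrite("pics/z22.png",cv2.convertScaleAbs(cv2.resize(im,None,fx=8,fy=8,interpolation=cv2.INTER_CUBIC),alpha=1.8))
E
```

```text
37.6 [0.5806 0.0634 0.035 ] [-177.95   -2.34  -96.8 ] [ 0.09  0.13 -0.26] [0.23  0.049 0.016] 0.06131451431958357
```

View pics/z22.png

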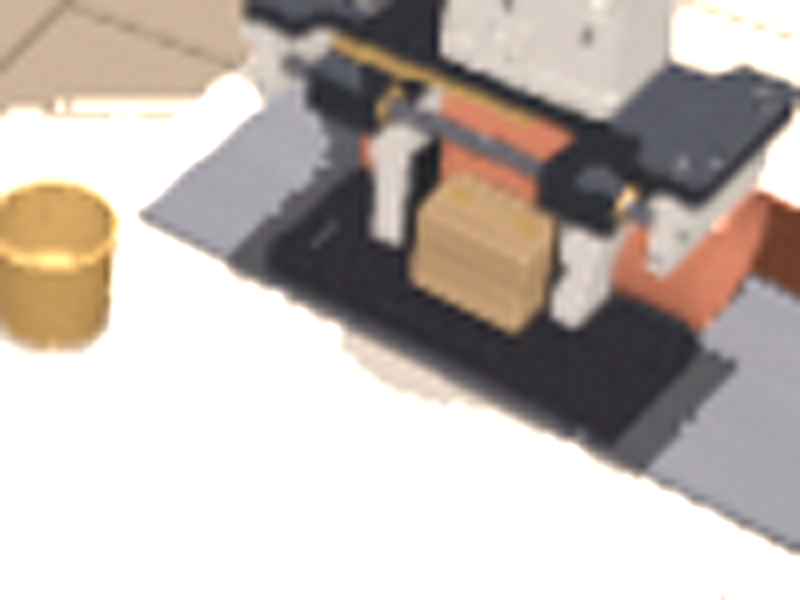

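Call:
{"name": "move_arm", "arguments": {
  "increments": [
    [[0,0,4],0],
    [[0,0,10],0],
    [[0,0,15],0],
    [[0,0,20],0],
    [[0,0,20],0],
    [[0,-30,15],0],
    [[0,-45,0],0],
    [[0,-45,0],0]
  ],
  "jaw": 0.6
}}

```text
clock: 38.4
tool_pos: [0.5822, -0.0552, 0.1284]
orientation: [-177.7, -2.3, -96.3]
force: [0.8, -0.3, -0.0]
opening: 0.0702
```

```bash
python3 look.py g23; python3 - <<'E'
from h import *
import pickle
s=pickle.load(open("g23.pkl","rb"))
im=cv2.cvtColor(s["top"]["color"],cv2.COLOR_RGB2BGR)[110:210,155:240]
cv2.imwrite("pics/z23.png",cv2.convertScaleAbs(cv2.resize(im,None,fx=6,fy=6,interpolation=cv2.INTER_NEAREST),alpha=2.2))
E
```

```text
38.5 [ 0.5816 -0.0585  0.1281] [-177.72   -2.32  -96.65] [-0.32  0.97  0.48] [ 0.292  0.06  -0.012] 0.07022231628946868
```

View pics/g23.png

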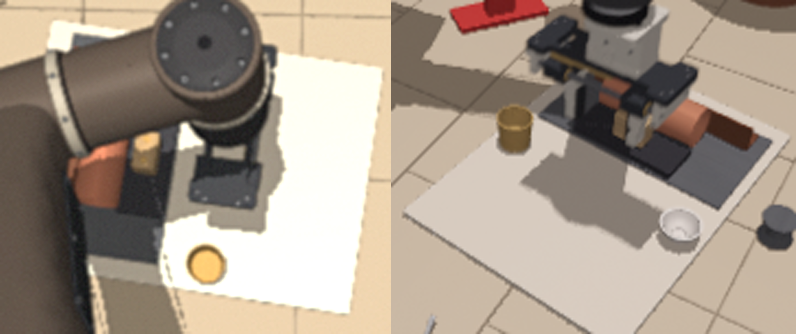

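View pics/z23.png

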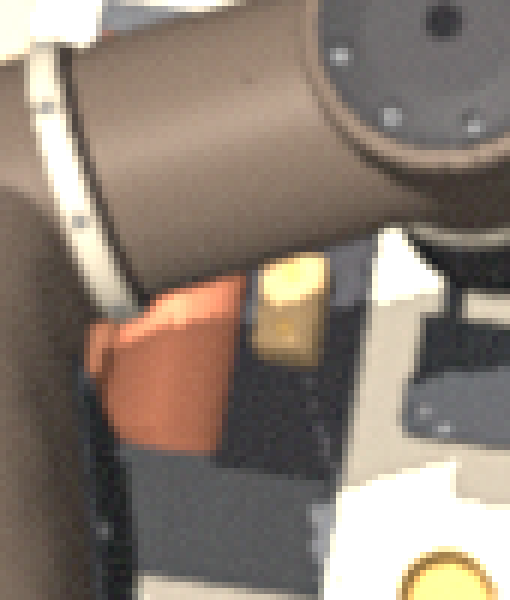

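```bash
python3 - <<'E'
from h import *
import pickle
s=pickle.load(open("g23.pkl","rb"))["top"]
def w(u,v,z): 
    p=ray(s,(155+u/6-.42,110+v/6-.42),z); return (fr(p)[0]*1000).round(1)
print("grip front top",w(252,350,.066),w(260,300,.066))
print("grip rear bottom",w(320,366,.026),w(329,310,.026))
print("sole near corners", w(335,480,.026),w(216,466,.026))
print("plate edge",w(325,560,.014))
c=s["color"].astype(int)
for r in (165,170,174,178,182): print(r,[tuple(x) for x in c[r,190:222:1]][::1] if r in(178,) else "")
g=c.sum(2)//3
for r in (160,165,168,172,176,180,184,188,192,200): print(r,g[r,188:222])
E
```

```text
grip front top [-37.5  77.4] [-11.8  77.4]
grip rear bottom [-33.6  47.5] [-4.1 47.4]
sole near corners [-90.8  30.9] [-92.1  91.9]
plate edge [-130.6   30.9]
165 
170 
174 
178 [(np.int64(66), np.int64(41), np.int64(31)), (np.int64(58), np.int64(38), np.int64(28)), (np.int64(43), np.int64(32), np.int64(29)), (np.int64(28), np.int64(27), np.int64(26)), (np.int64(25), np.int64(26), np.int64(28)), (np.int64(28), np.int64(28), np.int64(29)), (np.int64(25), np.int64(26), np.int64(27)), (np.int64(25), np.int64(26), np.int64(26)), (np.int64(27), np.int64(26), np.int64(27)), (np.int64(27), np.int64(26), np.int64(28)), (np.int64(26), np.int64(24), np.int64(27)), (np.int64(27), np.int64(25), np.int64(26)), (np.int64(23), np.int64(24), np.int64(24)), (np.int64(26), np.int64(27), np.int64(26)), (np.int64(27), np.int64(27), np.int64(27)), (np.int64(28), np.int64(27), np.int64(28)), (np.int64(31), np.int64(30), np.int64(31)), (np.int64(30), np.int64(30), np.int64(30)), (np.int64(28), np.int64(27), np.int64(27)), (np.int64(25), np.int64(26), np.int64(27)), (np.int64(29), np.int64(27), np.int64(30)
[... 989 characters left out ...]
5 26 25 28 23 26 27 25 25 27 27 25 26 28 30 24 24 27 24
 27 40 67 90 94 94 93 94 95 87]
180 [53 49 47 43 30 25 25 27 27 27 25 28 25 25 28 27 25 25 26 29 31 28 27 26
 32 60 88 95 95 94 94 94 91 77]
184 [52 49 42 32 28 24 27 26 27 25 25 29 25 26 27 27 26 27 26 26 30 39 28 28
 52 79 93 94 93 93 94 93 94 95]
188 [40 41 41 39 39 40 37 35 35 34 31 28 27 24 27 25 27 28 26 26 25 27 33 43
 68 90 94 93 93 92 91 90 90 97]
192 [ 42  41  41  41  42  41  42  40  41  41  41  42  39  40  41  40  42  41
  41  39  37  36  47  98 155 164 161 164 171 173 173 171 172 171]
200 [ 41  42  42  42  40  41  42  42  41  39  41  41  40  40  41  41  41  41
  49  67  73  74 112 165 174 172 171 171 171 171 171 171 171 172]
```

Call:
{"name": "move_arm", "arguments": {
  "increments": [
    [[-1,10,0],0],
    [[-1,15,0],0],
    [[-2,20,0],0],
    [[-2,18,-5],0],
    [[-1,12,-10],0],
    [[-1,6,-10],0],
    [[0,0,-8],0],
    [[0,0,0],0]
  ],
  "jaw": -1
}}

```text
clock: 39.3
tool_pos: [0.5725, 0.0338, 0.0951]
orientation: [-177.6, -2.2, -96.4]
force: [-0.0, -0.8, -0.4]
opening: 0.0116
```

```bash
python3 look.py g24; python3 -c "
from h import *;print(fr(ctrl.get_obs()['tool_pos']))"
```

```text
39.4 [0.5733 0.0334 0.0962] [-177.5    -2.22  -96.42] [ 0.31 -0.21 -0.32] [ 0.191  0.058 -0.013] 0.004043161069445182
[[-0.01256856  0.03364457]]
```

View pics/g24.png

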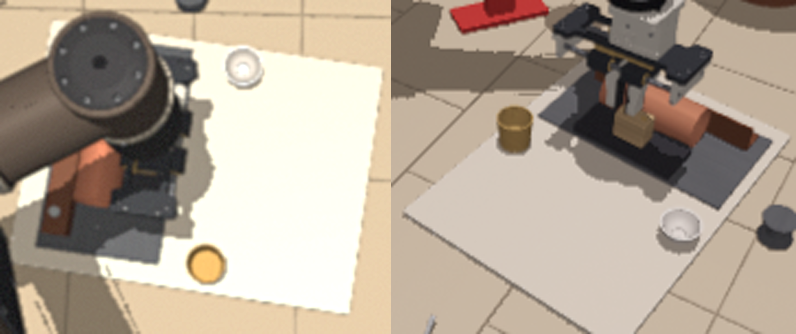

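Call:
{"name": "move_arm", "arguments": {
  "increments": [
    [[-0.5,-5,0],0],
    [[-0.5,-4,0],0],
    [[0,0,-10],0],
    [[0,0,-14],0],
    [[0,0,-14],0],
    [[0,0,-10],0],
    [[0,0,-6],0],
    [[0,0,-2],0]
  ]
}}

```text
clock: 40.2
tool_pos: [0.5732, 0.0202, 0.0381]
orientation: [-177.3, -2.1, -96.7]
force: [1.1, 0.4, -0.4]
opening: 0.0004
```

```bash
python3 look.py g25; python3 -c "
from h import *;print(fr(ctrl.get_obs()['tool_pos']))"
```

```text
40.3 [0.5734 0.0204 0.0386] [-177.31   -2.12  -96.73] [-0.89 -0.46 -0.28] [ 0.243  0.092 -0.044] 0.0006529999154367699
[[-0.010986    0.02078327]]
```

View pics/g25.png

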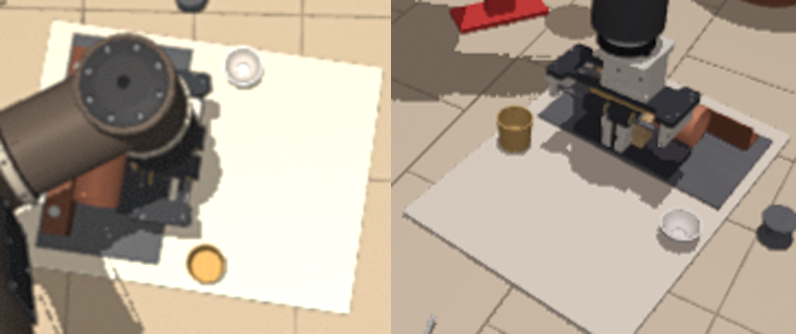

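Call:
{"name": "move_arm", "arguments": {
  "increments": [
    [[0.2,2,0],0],
    [[0.2,2,0],0],
    [[0.2,2,0],0],
    [[0.2,2,0],0],
    [[0.1,1,0],0],
    [[0.1,1,0],0],
    [[0.1,1,0],0],
    [[0.1,1,0],0]
  ]
}}

```text
clock: 41.1
tool_pos: [0.5763, 0.0343, 0.0409]
orientation: [-177.1, -2.0, -96.7]
force: [0.2, -0.5, 0.1]
opening: 0.0007
```

Call:
{"name": "move_arm", "arguments": {
  "increments": [
    [[0.1,1,0],0],
    [[0.1,1,0],0],
    [[0.1,0.8,0],0],
    [[0.1,0.8,0],0],
    [[0.1,0.8,0],0],
    [[0,0.5,0],0],
    [[0,0.5,0],0],
    [[0,0.5,0],0]
  ]
}}

```text
clock: 41.9
tool_pos: [0.5764, 0.037, 0.0417]
orientation: [-177.2, -2.3, -96.8]
force: [0.9, -4.9, 3.3]
opening: 0.0001
```

```bash
python3 -c "
from h import *;o=ctrl.get_obs();print(fr(o['tool_pos']),o['tool_pos'],o['force'],o['moment'])"
```

```text
[[-0.00990216  0.03762686]] [0.57642089 0.03700485 0.04174038] [ 0.90161757 -4.92418338  3.29842333] [-1.8041737  -0.29298542 -0.08386503]
```

Call:
{"name": "move_arm", "arguments": {
  "increments": [
    [[0,0.6,0],0],
    [[0,0.6,0],0],
    [[0,0.6,0],0],
    [[0,0.6,0],0],
    [[0,0.6,0],0],
    [[0,0.6,0],0],
    [[0,0.6,0],0],
    [[0,0.6,0],0]
  ]
}}

```text
clock: 42.7
tool_pos: [0.5765, 0.0378, 0.0429]
orientation: [-177.2, -2.5, -96.8]
force: [1.1, -6.5, 1.8]
opening: 0.001
```

```bash
python3 look.py g26; python3 -c "
from h import *;o=ctrl.get_obs();print(fr(o['tool_pos']),o['tool_pos'],o['force'],o['moment'])"
```

```text
42.8 [0.5765 0.0379 0.0429] [-177.19   -2.53  -96.81] [ 1.36 -6.29  2.61] [-2.139 -0.412 -0.097] 0.0005007196230674995
[[-0.0099241   0.03848785]] [0.57649655 0.03786276 0.04287164] [ 1.36113349 -6.29244772  2.61078072] [-2.13936988 -0.41184988 -0.09715667]
```

View pics/g26.png

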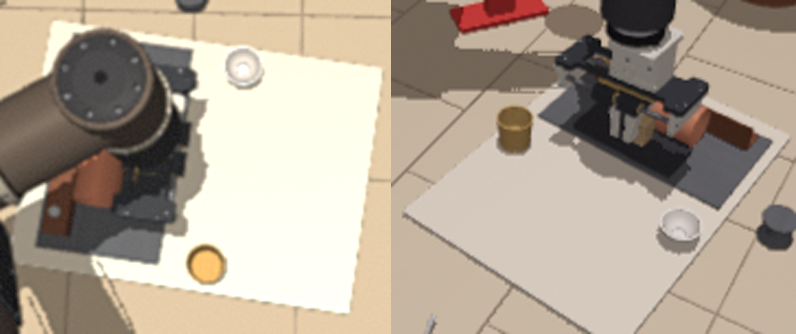

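Call:
{"name": "move_arm", "arguments": {
  "increments": [
    [[0,-2,0],0],
    [[0,-5,0],0],
    [[0,-6,0],0],
    [[0,0,15],0],
    [[0,0,25],0],
    [[-10,-20,25],0],
    [[-10,-45,0],0],
    [[-10,-45,0],0]
  ]
}}

```text
clock: 43.6
tool_pos: [0.5473, -0.0844, 0.109]
orientation: [-177.1, -2.4, -96.4]
force: [0.3, -0.3, 0.6]
opening: 0.0005
```

Call:
{"name": "move_arm", "arguments": {
  "increments": [
    [[-10,-45,0],0],
    [[-10,-40,0],0],
    [[-10,-40,0],0],
    [[-10,-20,0],0],
    [[0,0,0],0],
    [[0,0,0],0],
    [[0,0,0],0],
    [[0,0,0],0]
  ]
}}

```text
clock: 44.4
tool_pos: [0.5041, -0.2388, 0.1102]
orientation: [-176.9, -2.3, -96.6]
force: [0.0, -0.0, 0.2]
opening: 0.0004
```

```bash
python3 look.py g27; python3 - <<'E'
from h import *
import pickle
S=pickle.load(open("g27.pkl","rb"))
a=cv2.cvtColor(S["top"]["color"],cv2.COLOR_RGB2BGR)[110:210,155:240]
b=cv2.cvtColor(S["scene"]["color"],cv2.COLOR_RGB2BGR)[130:215,260:380]
cv2.imwrite("pics/z27a.png",cv2.convertScaleAbs(cv2.resize(a,None,fx=6,fy=6,interpolation=cv2.INTER_NEAREST),alpha=2.2))
cv2.imwrite("pics/z27b.png",cv2.convertScaleAbs(cv2.resize(b,None,fx=6,fy=6,interpolation=cv2.INTER_NEAREST),alpha=1.5))
E
```

```text
44.5 [ 0.5042 -0.2387  0.1101] [-176.86   -2.31  -96.58] [ 0.54 -0.13  0.58] [0.247 0.097 0.051] 0.0006211005905162696
```

View pics/z27a.png

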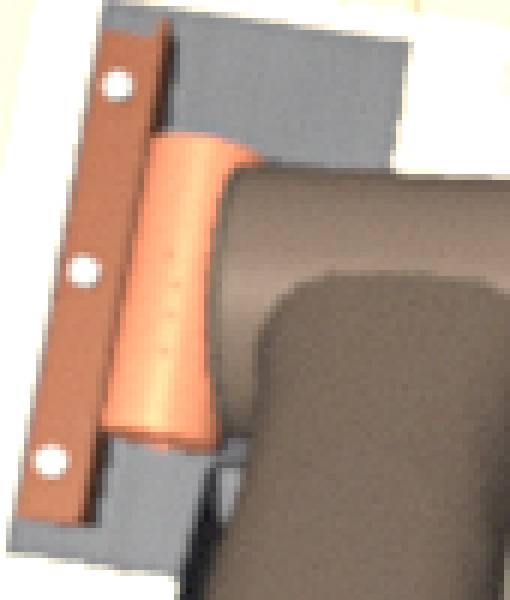

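View pics/z27b.png

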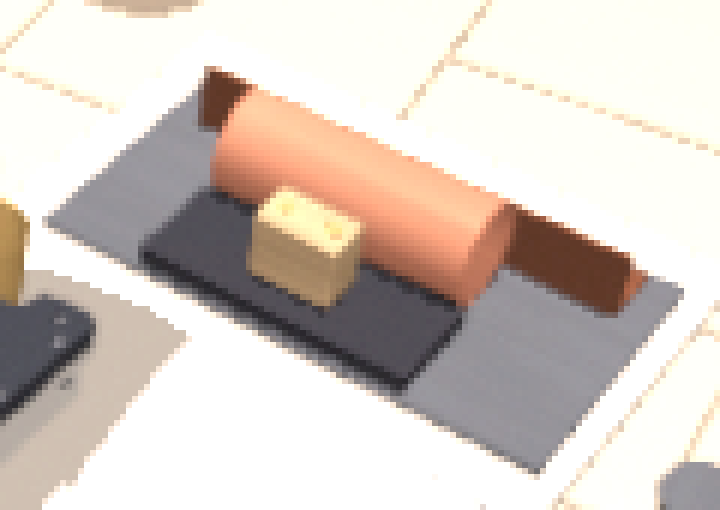

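```bash
python3 - <<'E'
from h import *
import pickle
S=pickle.load(open("g27.pkl","rb"));s=S["scene"]
def w(u,v,z): return (fr(ray(s,(260+u/6-.42,130+v/6-.42),z))[0]*1000).round(1)
for n,u,v,z in [("sole rear-near top",142,243,.026),("rear-near bottom",143,260,.014),("rear-far top",403,376,.026),("rear-far bot",403,390,.014),("front-far top",464,312,.026),("plate front near",46,222,.014),("plate front far",537,472,.014),("grip top nr",255,211,.066),("gt nl",283,186,.066),("gt fr",332,240,.066),("gt ff",361,215,.066)]: print(n,w(u,v,z))
t=S["top"]
def w2(u,v,z): return (fr(ray(t,(155+u/6-.42,110+v/6-.42),z))[0]*1000).round(1)
print("tube right top view", w2(222,425,.044), "left far/near",w2(150,140,.044),w2(104,435,.044), w2(262,158,.044))
E
```

```text
sole rear-near top [-90.6  34.1]
rear-near bottom [-89.7  34.9]
rear-far top [68.  32.1]
rear-far bot [68.2 35.1]
front-far top [69.2 92.1]
plate front near [-148.3   27.8]
plate front far [147.5  26.2]
grip top nr [-35.4  51. ]
gt nl [-34.8  76.6]
gt fr [ 7.  56.1]
gt ff [ 8.6 81.7]
tube right top view [-73.6  89.5] left far/near [ 67.2 149.4] [-86.9 147.4] [65.8 91.2]
```

```bash
python3 -c "
from plant import ctrl
print(ctrl.close_job())"
```

```text
the job is handed in; nothing more can be done
None
```

The job is handed in, at about 44.5 s of the 72 s. No verdict is reported, but my last checks agree with a finished job.

**Rolling:** I gripped the flatter across its 50 mm length and rolled the tube in three strokes over the step of about 4 mm and up to the fence. I kept 6–10 N on the tube by the end-of-move force readings. The first contact with the fence left the tube skewed by about 1°, its far end roughly 3 mm short. I pressed the far part forward to square it, then pressed again nearer its near end.

**Blocking:** I laid the flatter behind the tube, slid it up and let go. The gripper had tilted about 2.5°, so the flatter lay about 2–3 mm short of the tube after release. I nudged it home with closed fingertips, at about 6 N.

**Last checks:**
- **Tube:** parallel to the plate within about 0.1°. Its axis measured about 1–1.5 mm short of the home line, which is within measuring error and inside the 2.5 mm allowed.
- **Flatter:** it lies flat and released, about 1 mm off the tube's middle. Its grip measured between 63 and 66 mm in the fence frame, where snug is 64 mm.
- **Disagreement:** the two views disagreed by 1–3 mm. I judged snugness also from the flatter stopping against the tube under the push.
- **Bystanders:** none seen to move, though I did not measure this.

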